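# Tip the nuts into the carousel bin, then turn and hold it

### The arm

A 6-joint arm with a two-finger parallel gripper is mounted at the origin on a cart in front of the work surface, level with it; the furniture and walls round the work are solid. World frame = base frame: x ahead of the robot, y to its left, z up, the work surface at z = 0. Lengths are in mm, angles in rad, forces in N, time in s.
With the tool pointing down it reaches from about 325 to 900 mm from the base axis. Payload 3.5 kg.
Tool frame: the origin (TCP) lies at the centre of the arm's flange, where the gripper is bolted on; the fingertips stand 173 mm ahead of it and the grasp point (between the pads) lies ctrl.pinch_z ahead of it (ctrl.pinch_z is the distance from the TCP to the grasp point, in mm); z points along the fingers, y is the line along which they close (so a half turn about z gives the same grasp; the last joint's range is limited). The gripper opens to 85 mm and grips with 20 to 120 N. Pads are 22 mm wide; open, the fingers measure 114 mm over their backs; the gripper's body (76 mm by 85 mm) begins 54 mm behind the grasp point. The pads swing forward as they close: fully open they stand 13 mm farther back than shut.
Start: joints at [-1.272, 0.276, -0.026, 1.268, 0, 1.467], TCP at [244.41, -575.227, 404.713] pointing down, gripper open.
Joint ranges: [-3.12, 3.12], [-0.85, 1.88], [-1.08, 1.24], [-1.95, 2.15], [-1.57, 1.53], [-3.14, 3.14]. Speed limits (rad/s): [2.57, 2.57, 3.14, 3.14, 3.14, 3.14].

### API

Orientations are given as a unit quaternion [w, x, y, z].
In Python, from plant import sensors, snapshot, workorder, outline_of, ctrl gives the robot as it stands.
- The arm moves only by the tool send_rows, never from a script. Its argument "series" is a list of rows, each an object of numbers: "jaw": the closure, from 0 (fully open) to 1 (shut); "dx", "dy", "dz": the shift along the tool's x, y, z in cm; "twist": the turn about the tool's z in rad. In form: [{"jaw": .., "dx": .., "dy": .., "dz": .., "twist": ..}, ...]. A call has 1 to 20 rows; each row is the pose to reach, as a shift and turn from the pose commanded when the call began, along the tool's axes at that moment; what a row does not reach only later rows make up. A row lasts 1/12 s, in which the tool goes at most 41.7 mm and 7.16 degrees, less where a joint would pass 70% of its speed; a pose out of reach is approached as far as the arm can. A call with a gripper value outside its range is refused whole. The fingers move at their own pace and stop on an object; "squeeze" is the grip in N (left out, the last holds). Time passes only in rows, so rows that repeat a pose let the fingers close. It gives the time, the measured TCP pose, the force, the opening and the grip force at its end, in the units of the state.
- sensors.observe(): the state, without advancing time (a new reading comes with each control period).
- snapshot(name): name is "side" or "top" or "wrist"; returns a dict with "img" (420x560x3 uint8, blue, green, red), "depth" (420x560 float32, mm along the optical axis (not along the pixel's ray), 0 where there is no reading), "mtx" (3x3 intrinsics, pixels), "rvec" (rotation vector, rad) and "tvec" (3), from world to camera coordinates, as OpenCV has them; the wrist camera has in their place "hand_eye" (4x4, takes a point from camera to tool coordinates, whose origin is the TCP and whose axes are the flange's). Camera axes: x right, y down, z forward; pixel columns grow to the right and rows downward; lengths in mm; the calibration is good to about 2 mm. A picture is of the moment at which its call begins: read the wrist's pose just before it.
- workorder.hand_in(): hands the job in; it is judged then, once.
Trained networks look in a picture, given as the dict that the camera call returned (one of the last four; its "shot" number tells which), for a name from the list of things; names that differ only in an ending like _2 or _b are one class to them, and where a whole thing is asked for, a point or a joint stands for the part that bears it (a point fixed in the world has none). Each returns a list of dicts, best first, with "p" (0 to 1); they miss things now and then, are a little off and sometimes report something else, mostly with a low value. They report only what shows in the picture. A call takes as long as a camera call. They do not tell look-alikes from the thing itself.
- outline_of(label, picture): "pixels" (420x560 bool, what is visible of it) and "xy" ([column, row] in pixels, amid what is visible of it).
The state is a dict: "time_s": time; "joint_positions": joint angles; "dq": joint speeds; "tau": joint torques, N m; "tcp_pos": TCP position; "tool_rot": TCP orientation; "wrist_force": force on the tool from outside, world axes, zero at the start; "wrist_torque": the same for the moment, N m; "width": finger opening in mm; "grip_force": force on a finger pad.
Only numpy, scipy, OpenCV 4.12 (cv2) and the standard library are available. Lean on these libraries where they do the work, as an engineer would, in place of code of your own. Each camera call takes 0.05 s, during which the arm holds its last target. There are 200 camera calls.

### The job

Take the sorting tray by its wooden grip and tip its four nuts into the open metal bin on the hardware carousel, then set the empty tray back down flat on the table. Then turn the carousel until that bin faces the front, its middle over the pointer on the base, and finish while still holding the carousel still there with the fingers, so that it cannot drift while I pick from the bin. Do not disturb the other things on the table.

Things in the scene. Friction and masses are not known exactly. Their poses are not given: they have to be found in the camera images.
- tray: open sheet-steel sorting tray, 0.2 to 0.33 kg; origin at the centre of its underside, z up; sizes in mm: 150 long (x), 100 wide (y), floor 3 thick, walls 24 high at the back (+x) and sides. Its front (-x) is open and narrows to 72 wide; the nuts slide out there once that end is tipped down 18 to 26 degrees. A wooden grip stands upright at the back
- tray_grip (a point): point in the middle of the tray's upright wooden grip, at tray x = +67, y = 0, z = +55 mm. The grip is 14 mm thick along the tray's x, 62 mm wide along y, and reaches from 22 to 72 mm above the tray's underside: pinch it from above across the 14 mm
- spout (a point): middle of the tray's open front edge, on the upper face of its floor (tray x = -75, y = 0, z = +3 mm)
- carousel: turntable of the hardware carousel: wooden disc 280 mm across, top 30 mm above the table, turning freely either way, without stops, about the upright axis through its origin (at table height); coasts a little. Its -x points to the open bin. Fixed on it, 92 mm from the axis along its +x, +y and -y: three lidded jars, 64 mm across, tops 110 mm above the table
- handle (a point): middle of the carousel's handle bar, on its axis, 141 mm above the table. The straight wooden bar on a central post is 90 mm long (along the turntable's x), 16 mm thick (along its y), its underside 130 and top 152 mm above the table, free all round: pinched from above across the 16 mm it turns the carousel
- bin_in (a point): centre of the inner floor of the open metal bin on the carousel, 87 mm from the axis, 33 mm above the table; frame as the turntable (-x outward). Inside 94 mm wide (y), 78 mm deep (x). Back wall (next to the handle) up to 105 mm above the table, front lip (outward) up to 83 mm
- bin_front (a point): point on the turntable's edge in the middle of the bin's front, 140 mm from the axis, 30 mm above the table
- carousel_base: fixed round steel base under the turntable; origin on the axis at table height. A flat steel pointer sticks out from it beyond the turntable's edge along its own -x (roughly toward the robot) and marks the carousel's front; the tip is 182 mm from the axis; it is 34 mm wide and 8 mm high
- pointer (a point): point 140 mm from the axis, 30 mm above the table, over the pointer's line: bin_front lies here when the bin faces the front
- nut_1: one of four equal hexagonal steel nuts, 28 mm across flats, 32 mm across corners, 13 mm high, 50 g; origin at the centre of its underside. All four start lying flat on the tray.
- nut_2: one of four equal hexagonal steel nuts, 28 mm across flats, 32 mm across corners, 13 mm high, 50 g; origin at the centre of its underside. All four start lying flat on the tray.
- nut_3: one of four equal hexagonal steel nuts, 28 mm across flats, 32 mm across corners, 13 mm high, 50 g; origin at the centre of its underside. All four start lying flat on the tray.
- nut_4: one of four equal hexagonal steel nuts, 28 mm across flats, 32 mm across corners, 13 mm high, 50 g; origin at the centre of its underside. All four start lying flat on the tray.
- carpenter_pencil: bystander: flat carpenter's pencil, 8x170x7 mm, lying across the table behind the tray; origin at the centre of its underside
- wax_tin: bystander: round tin, 72 mm across and 26 mm high, near the front right of the carousel; origin at the centre of its underside
- brass_knob: bystander: small waisted knob, 29 mm across and 32 mm high, behind the carousel on the right; origin at the centre of its underside
- tape_measure: bystander: tape measure, 36x93x64 mm, standing at the back left; origin at the centre of its underside
- calliper: bystander: digital calliper, 64x210x8 mm, lying at the back left; origin at the centre of its underside
Not all that is in view belongs to the job. What is shaped like the nut_1 but blue or purple is not meant.

How it is judged:
By the outcome, as a careful person would: the job done as asked, in the order asked, and still so for the second after the job is handed in, while the arm keeps its last pose, push and grip.
It also fails if it takes over 72 s, if anything falls off the work surface, if the arm or the gripper's body presses on something with over 40 N, if the wrist force passes 120 N, or if a joint passes its speed limit or range.

## Working session

There is one attempt and no reset: what is moved stays moved. The work goes in short steps, Python scripts to look and compute and a tool call to move; the robot and the scene stay as the last step left them, time stands still between calls to the robot, and variables do not carry over. Pictures are saved under pics/ and viewed, at most 10 in all, crops included, and the job is handed in when it is done.

Besides the shell and the picture viewer there is one more tool, called after ">>>" by a JSON object that holds its "api" and its "payload". send_rows: Moves the arm, as the interface text tells. Its arguments: {"type":"object","properties":{"series":{"type":"array","items":{"type":"object","properties":{"jaw":{"type":"number"},"dx":{"type":"number"},"dy":{"type":"number"},"dz":{"type":"number"},"twist":{"type":"number"}}}},"squeeze":{"type":"number"}},"required":["series"]}

```bash
mkdir -p pics; ls; cat > h.py <<'E'
import numpy as np, cv2
from plant import sensors, snapshot, workorder, outline_of, ctrl
from scipy.spatial.transform import Rotation as R
def q2R(q): return R.from_quat([q[1],q[2],q[3],q[0]]).as_matrix()
def c2w(s,st=None):
    if 'hand_eye' in s:
        T=np.eye(4);T[:3,:3]=q2R(st['tool_rot']);T[:3,3]=st['tcp_pos'];return T@np.array(s['hand_eye'])
    T=np.eye(4);r=cv2.Rodrigues(np.array(s['rvec'],float))[0];T[:3,:3]=r.T;T[:3,3]=-r.T@np.array(s['tvec'],float).ravel();return T
def cloud(s,st=None):
    d=s['depth'];v,u=np.mgrid[:d.shape[0],:d.shape[1]];K=np.array(s['mtx'])
    p=np.stack([(u-K[0,2])/K[0,0]*d,(v-K[1,2])/K[1,1]*d,d],-1);T=c2w(s,st)
    w=p@T[:3,:3].T+T[:3,3];w[d<=0]=np.nan;return w
E
python3 - <<'E'
from h import *
st=sensors.observe();print({k:np.round(v,3) for k,v in st.items()},ctrl.pinch_z)
a=snapshot('top');b=snapshot('side')
np.savez('a.npz',w=cloud(a));
cv2.imwrite('pics/top.png',a['img']);cv2.imwrite('pics/side.png',b['img'])
for n,s in(('top',a),('side',b)):
  w=cloud(s);print(n,c2w(s)[:3].round(2).tolist())
  for l in ['tray','tray_grip','carousel','handle','bin_in','carousel_base','nut_1','carpenter_pencil','wax_tin','brass_knob','tape_measure','calliper']:
    for o in outline_of(l,s)[:6]:
      if o['p']<.25: continue
      q=w[o['pixels']];q=q[~np.isnan(q).any(1)]
      if len(q):print(l,round(o['p'],2),np.round(o['xy']),len(q),np.median(q,0).round(),np.percentile(q,2,0).round(),np.percentile(q,98,0).round())
E
```

```text
pics
{'time_s': np.float64(0.0), 'joint_positions': array([-1.272,  0.277, -0.028,  1.268, -0.   ,  1.467]), 'dq': array([-0.003, -0.   , -0.   ,  0.   ,  0.002, -0.001]), 'tau': array([-1.0000e-03, -4.4551e+01,  2.9520e+01,  1.6000e-02, -0.0000e+00,
       -0.0000e+00]), 'tcp_pos': array([ 244.311, -574.853,  403.541]), 'tool_rot': array([-0.001,  0.98 ,  0.2  , -0.   ]), 'wrist_force': array([-0.656,  0.132, -0.205]), 'wrist_torque': array([ 0.018,  0.002, -0.059]), 'grip_force': np.float64(0.0), 'width': np.float64(85.513)} 154.70000000000002
top [[0.0, -1.0, 0.08, 523.99], [-1.0, -0.0, -0.01, -67.32], [0.01, -0.08, -1.0, 1063.3]]
tray 0.96 [200. 246.] 1835 [520. 136.   3.] [445.  84.  -2.] [587. 185.  72.]
tray_grip 0.74 [201. 246.] 1884 [521. 138.   3.] [445.  84.  -2.] [588. 185.  72.]
carousel 0.94 [318. 243.] 9350 [ 523. -164.   31.] [ 400. -287.   26.] [646. -44. 150.]
handle 0.9 [321. 242.] 9419 [ 523. -164.   31.] [ 400. -287.   26.] [647. -43. 150.]
bin_in 0.81 [318. 244.] 9266 [ 522. -164.   31.] [ 400. -285.   26.] [646. -45. 150.]
bin_in 0.44 [318. 250.] 9603 [ 519. -1
[... 2808 characters left out ...]
 [369. 148.   3.] [393. 172.  15.]
nut_1 0.45 [249. 314.] 2597 [547. 142.  12.] [444.  87.   2.] [592. 192.  72.]
nut_1 0.44 [258. 310.] 169 [529. 124.  16.] [516.  92.   4.] [547. 134.  19.]
carpenter_pencil 0.67 [190. 299.] 124 [687. 149.   6.] [682.  81.   3.] [692. 226.   9.]
wax_tin 0.74 [401. 259.] 485 [ 377. -271.   25.] [ 348. -320.    2.] [ 411. -255.   28.]
wax_tin 0.34 [245. 312.] 2665 [546. 142.  12.] [444.  87.   1.] [592. 192.  72.]
brass_knob 0.63 [248. 311.] 2625 [548. 143.  12.] [444.  87.   1.] [592. 192.  72.]
tape_measure 0.76 [155. 280.] 582 [743. 201.  47.] [729. 162.   6.] [783. 216.  65.]
calliper 0.95 [171. 266.] 507 [832.  63.   6.] [710.  35.  -0.] [926.  85.   9.]
```

View pics/top.png

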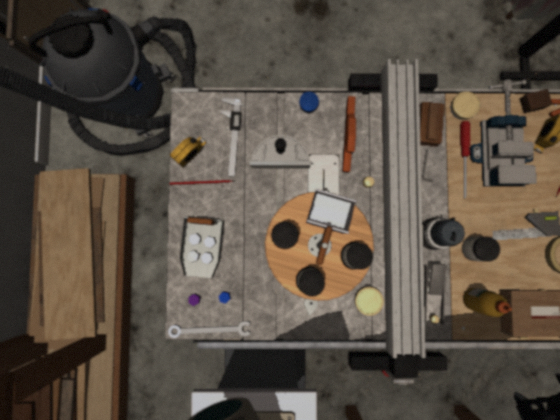

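View pics/side.png

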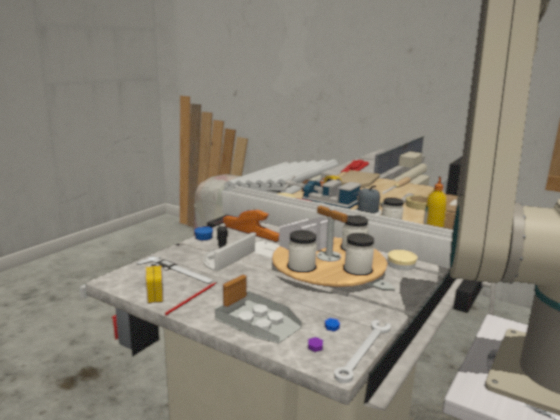

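The tray is at top-view pixel (202,247), with its grip at the far side and four grey nuts in it. The blue (225,297) and purple (194,299) nuts are decoys. The carousel is at (319,246) and its open bin at (331,211) faces the back. Next I'll measure their poses and look at what `ctrl` offers.

```bash
cat > m.py <<'E'
from h import *
print([x for x in dir(ctrl) if x[0]!='_'])
a=snapshot('top');b=snapshot('side');w=cloud(a);wb=cloud(b)
def pts(lo,hi,W=w):
    m=((W>lo)&(W<hi)).all(-1);return W[m]
def rect(p): 
    r=cv2.minAreaRect(p[:,:2].astype(np.float32));return np.round(r[0],1),np.round(r[1],1),round(r[2],1),len(p)
for n,W in(('top',w),('side',wb)):
  print(n,'grip',rect(pts((540,70,40),(640,200,80),W)),'z',np.nanpercentile(pts((540,70,40),(640,200,80),W)[:,2],95))
  print('handle',rect(pts((440,-260,135),(620,-70,165),W)),np.percentile(pts((440,-260,135),(620,-70,165),W)[:,2],95))
  print('pointer',rect(pts((320,-230,4),(383,-100,14),W)))
  d=pts((350,-320,25),(680,-20,35),W);(c,r)=cv2.minEnclosingCircle(d[:,:2].astype(np.float32));print('disc',np.round(c),round(r),len(d))
o=[o for o in outline_of('tray',a)][0];q=w[o['pixels']];q=q[~np.isnan(q).any(1)];print('tray',rect(q))
# jars tops
j=pts((400,-300,95),(650,-40,118));
lab=cv2.connectedComponentsWithStats((((w>(400,-300,95))&(w<(660,-40,118))).all(-1)).astype(np.uint8))
for i in range(1,lab[0]):
    if lab[2][i,4]>15:
        s=w[lab[1]==i];print('comp',lab[2][i],s.mean(0).round(1))
# heights around
h=w[...,2]
for nm,lo,hi in(('rail',(300,-420,-50),(900,-330,900)),('behind',(660,-330,10),(900,80,500))):
    p=pts(lo,hi);print(nm,np.percentile(p,[2,50,98],axis=0).round().tolist())
cv2.imwrite('pics/c1.png',cv2.resize(a['img'][110:320,160:400],None,fx=3.2,fy=2.8,interpolation=cv2.INTER_CUBIC))
E
python3 m.py
```

```text
['PlanningError', 'pinch_z']
top grip (array([582. , 128.9]), array([60.5, 14. ]), 84.9, 156) z 73.58623111399802
handle (array([ 523.2, -168.2]), array([16.1, 89.4]), 73.9, 295) 154.0844024798724
pointer (array([ 352.7, -165.2]), array([121.1,  59.1]), 89.7, 152)
disc [ 515. -216.] 188 6729
side grip (array([581.1, 135.2]), array([63.7, 17. ]), 85.9, 440) z 72.64062712329527
handle (array([ 524.6, -160.1]), array([17. , 90.8]), 74.6, 276) 153.503439975655
pointer (array([ 368.7, -144.4]), array([39.3, 34.9]), 27.2, 113)
disc [ 491. -191.] 181 2471
tray (array([517.2, 140.1]), array([110.5, 157.6]), 85.6, 2017)
comp [307 202  20  25  68] [ 586.2 -149.6  102.7]
comp [332 212  22  22  70] [ 569.3 -222.5  102. ]
comp [273 222  26  26 539] [548.6 -80.1 110. ]
comp [347 244  27  26 559] [ 497.2 -255.7  109.9]
comp [299 270  27  27 566] [ 435.2 -142.3  109.9]
rail [[311.0, -414.0, -2.0], [591.0, -366.0, 60.0], [887.0, -333.0, 77.0]]
behind [[681.0, -300.0, 10.0], [767.0, -145.0, 35.0], [897.0, 4.0, 83.0]]
```

View pics/c1.png

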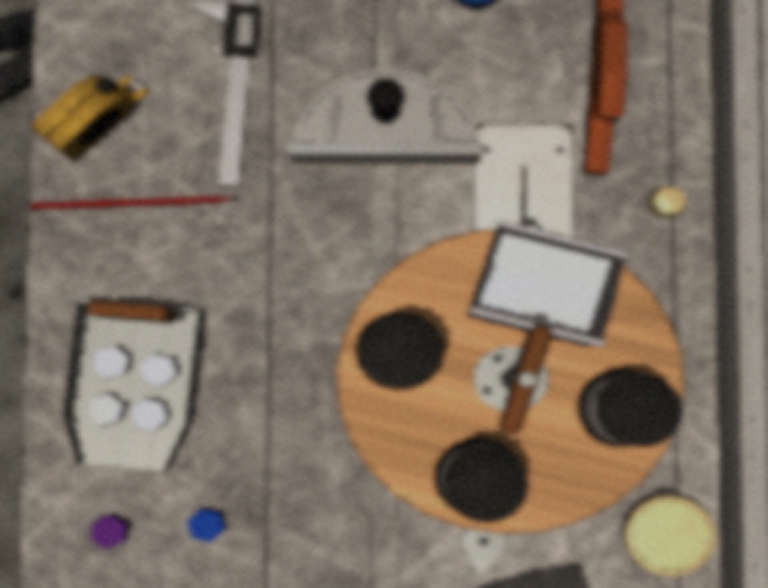

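The enlarged crop confirms the four grey nuts at (110,362), (157,370), (107,409) and (150,412). The purple (109,531) and blue (206,524) nuts lie outside the tray, so they aren't meant. The bin is at (548,285), the handle at (525,375) and the pointer at (483,550).

The move tool can't tilt. My plan is to pinch the grip across its 62 mm width, so the tray can pivot about the pads under a light squeeze, with the bin lip as support. First I'll go above the grip.

>>> {"api": "send_rows", "payload": {"series": [{"jaw":0,"dx":29,"dy":-26,"dz":0,"twist":-1.3},{"jaw":0,"dx":58.7,"dy":-51.7,"dz":4,"twist":-2.655},{"jaw":0,"dx":58.7,"dy":-51.7,"dz":4,"twist":-2.655},{"jaw":0,"dx":58.7,"dy":-51.7,"dz":4,"twist":-2.655},{"jaw":0,"dx":58.7,"dy":-51.7,"dz":4,"twist":-2.655},{"jaw":0,"dx":58.7,"dy":-51.7,"dz":4,"twist":-2.655},{"jaw":0,"dx":58.7,"dy":-51.7,"dz":4,"twist":-2.655},{"jaw":0,"dx":58.7,"dy":-51.7,"dz":4,"twist":-2.655},{"jaw":0,"dx":58.7,"dy":-51.7,"dz":4,"twist":-2.655},{"jaw":0,"dx":58.7,"dy":-51.7,"dz":4,"twist":-2.655},{"jaw":0,"dx":58.7,"dy":-51.7,"dz":4,"twist":-2.655},{"jaw":0,"dx":58.7,"dy":-51.7,"dz":4,"twist":-2.655},{"jaw":0,"dx":58.7,"dy":-51.7,"dz":4,"twist":-2.655},{"jaw":0,"dx":58.7,"dy":-51.7,"dz":4,"twist":-2.655},{"jaw":0,"dx":58.7,"dy":-51.7,"dz":4,"twist":-2.655},{"jaw":0,"dx":58.7,"dy":-51.7,"dz":4,"twist":-2.655},{"jaw":0,"dx":58.7,"dy":-51.7,"dz":4,"twist":-2.655},{"jaw":0,"dx":58.7,"dy":-51.7,"dz":4,"twist":-2.655},{"jaw":0,"dx":58.7,"dy":-51.7,"dz":4,"twist":-2.655},{"jaw":0,"dx":58.7,"dy":-51.7,"dz":4,"twist":-2.655}]}}

```text
time_s: 3.12
tcp_pos: [584.5, 135.0, 364.4]
tool_rot: [0.001, 0.114, 0.994, 0.001]
wrist_force: [0.4, -0.3, -0.9]
width: 85.5
grip_force: 0.0
```

```bash
cat > w.py <<'E'
from h import *
import sys
st=sensors.observe();s=snapshot('wrist');w=cloud(s,st)
q=st['tool_rot'];yaw=2*np.arctan2(q[2],q[1]);print('tcp',st['tcp_pos'].round(1),'yaw',np.degrees(yaw).round(2),q.round(4),'w',st['width'],st['grip_force'],st['wrist_force'].round(1),st['joint_positions'].round(2),st['time_s'])
cv2.imwrite('pics/%s.png'%sys.argv[1],s['img'])
def pts(lo,hi,W=w):
    m=((W>lo)&(W<hi)).all(-1);return W[m]
def rect(p): 
    if len(p)<5:return len(p)
    r=cv2.minAreaRect(p[:,:2].astype(np.float32));return np.round(r[0],1),np.round(r[1],1),round(r[2],1),len(p)
E
cat > g.py <<'E'
from w import *
p=pts((540,70,60),(640,200,80));print('grip',rect(p),np.median(p,0).round(1))
p=pts((400,60,-1),(640,220,30));print('tray',rect(p))
p=pts((440,-260,135),(620,-70,165));print('handle',rect(p))
E
python3 g.py w1
```

```text
tcp [584.5 135.  364.4] yaw 166.94 [0.0011 0.1138 0.9935 0.0014] w 85.5400515642998 0.0 [ 0.4 -0.3 -0.9] [ 0.12  0.25 -0.14  1.17  0.    0.35] 3.1167
grip (array([581.1, 134.8]), array([61.5, 14.4]), 84.8, 1200) [579.5 135.1  70.4]
tray (array([520., 140.]), array([160., 240.]), 90.0, 26808)
handle 0
```

View pics/w1.png

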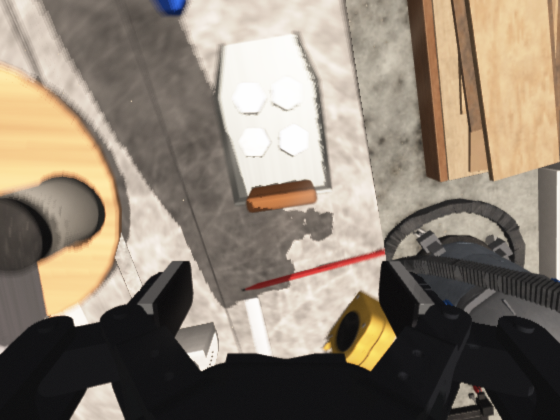

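The wrist view shows the grip at (281,196), which measures (581,135) with the tray yawed -5°. That agrees with the side camera, so the top camera reads about 6 mm off in y. Going down and closing lightly.

>>> {"api": "send_rows", "payload": {"series": [{"jaw":0,"dx":0.3,"dy":-0.1,"dz":4,"twist":-0.138},{"jaw":0,"dx":0.3,"dy":-0.1,"dz":8,"twist":-0.138},{"jaw":0,"dx":0.3,"dy":-0.1,"dz":11,"twist":-0.138},{"jaw":0,"dx":0.3,"dy":-0.1,"dz":14,"twist":-0.138},{"jaw":0,"dx":0.3,"dy":-0.1,"dz":16.2,"twist":-0.138},{"jaw":0,"dx":0.3,"dy":-0.1,"dz":16.2,"twist":-0.138},{"jaw":0.3,"dx":0.3,"dy":-0.1,"dz":16.2,"twist":-0.138},{"jaw":0.5,"dx":0.3,"dy":-0.1,"dz":16.2,"twist":-0.138},{"jaw":0.5,"dx":0.3,"dy":-0.1,"dz":16.2,"twist":-0.138},{"jaw":0.5,"dx":0.3,"dy":-0.1,"dz":16.2,"twist":-0.138},{"jaw":0.5,"dx":0.3,"dy":-0.1,"dz":16.2,"twist":-0.138}], "squeeze": 20}}

```text
time_s: 4.08
tcp_pos: [580.5, 130.0, 204.7]
tool_rot: [0.002, 0.051, 0.999, 0.0]
wrist_force: [0.6, -1.1, 2.4]
width: 61.6
grip_force: 24.2
```

>>> {"api": "send_rows", "payload": {"series": [{"jaw":0.5,"dz":-0.3},{"jaw":0.5,"dz":-0.7},{"jaw":0.5,"dz":-1.1},{"jaw":0.5,"dz":-1.5},{"jaw":0.5,"dz":-1.5},{"jaw":0.5,"dz":-1.5}]}}

```text
invalid input
```

```bash
cat > t.py <<'E'
from w import *
b=snapshot('side');W=cloud(b);
cv2.imwrite('pics/s_%s.png'%sys.argv[1],b['img'])
o=outline_of('tray',b)[0];q=W[o['pixels']];q=q[~np.isnan(q).any(1)]
print(o['p'],np.percentile(q,[1,50,99],axis=0).round().tolist())
# floor/rim z vs x
for x in range(430,600,20):
    k=q[abs(q[:,0]-x)<8]
    if len(k):print(x,len(k),np.percentile(k[:,2],[3,20,50,90]).round())
cv2.imwrite('pics/sc_%s.png'%sys.argv[1],cv2.resize(b['img'][190:370,150:390],None,fx=3,fy=3))
E
python3 t.py t1
```

```text
tcp [580.5 130.  204.7] yaw 174.13 [2.000e-03 5.120e-02 9.987e-01 4.000e-04] w 61.6161570176323 24.153671264648438 [ 0.6 -1.1  2.4] [ 0.11  0.4  -0.32  0.85  0.    0.21] 4.0833
0.82 [[442.0, 83.0, 1.0], [541.0, 137.0, 11.0], [595.0, 193.0, 73.0]]
430 2 [13. 14. 15. 16.]
450 252 [ 1.  3.  4. 14.]
470 277 [ 2.  3.  4. 18.]
490 169 [ 2.  4. 11. 23.]
510 157 [ 3.  5. 13. 23.]
530 166 [ 2.  3. 10. 23.]
550 133 [ 3.  6. 13. 23.]
570 525 [ 2.  4. 29. 65.]
590 311 [ 2.  4. 12. 28.]
```

View pics/sc_t1.png

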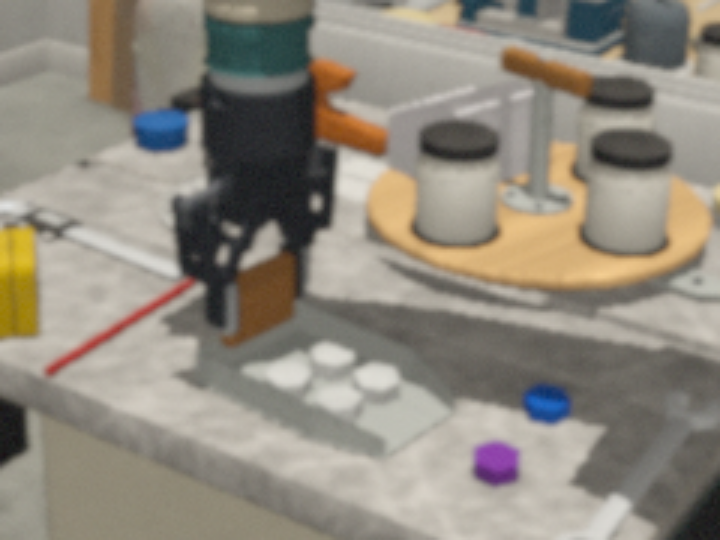

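The fingers span the grip, with the left one at (215,290) in the crop, and the nuts are undisturbed. The lift call was refused, so I'll give all fields and test the pivot at 20 N.

>>> {"api": "send_rows", "payload": {"series": [{"jaw":0.5,"dx":0,"dy":0,"dz":-0.3,"twist":0},{"jaw":0.5,"dx":0,"dy":0,"dz":-0.7,"twist":0},{"jaw":0.5,"dx":0,"dy":0,"dz":-1.1,"twist":0},{"jaw":0.5,"dx":0,"dy":0,"dz":-1.5,"twist":0},{"jaw":0.5,"dx":0,"dy":0,"dz":-1.5,"twist":0},{"jaw":0.5,"dx":0,"dy":0,"dz":-1.5,"twist":0}], "squeeze": 20}}

```text
time_s: 4.73
tcp_pos: [579.3, 129.9, 217.7]
tool_rot: [0.0, 0.051, 0.999, -0.0]
wrist_force: [-0.6, 0.3, -5.0]
width: 61.7
grip_force: 23.3
```

```bash
python3 t.py t2
```

```text
tcp [579.3 129.9 217.7] yaw 174.17 [ 1.000e-04  5.080e-02  9.987e-01 -1.000e-04] w 61.663629757946765 23.267313838005066 [-0.6  0.3 -5. ] [ 0.11  0.38 -0.31  0.88 -0.    0.21] 4.7333
0.79 [[440.0, 83.0, 12.0], [541.0, 138.0, 24.0], [594.0, 192.0, 85.0]]
430 11 [13. 15. 17. 26.]
450 260 [13. 15. 16. 26.]
470 266 [14. 15. 17. 30.]
490 156 [15. 19. 26. 35.]
510 144 [14. 19. 26. 36.]
530 162 [13. 16. 24. 35.]
550 147 [13. 17. 26. 35.]
570 633 [15. 17. 47. 79.]
590 286 [14. 17. 24. 39.]
```

At 20 N the tray lifts rigidly level, so gravity alone won't pivot it. I'll nudge the spout edge against the inside of the bin's back wall to pivot it, then back off. For that I need the bin's wall heights and axis.

```bash
python3 - <<'E'
from h import *
w=np.load('a.npz')['w'];a=np.radians(-16.3);c=np.array([523,-168])
e=np.array([np.cos(a),np.sin(a)]);n=np.array([-np.sin(a),np.cos(a)])
d=w[...,:2]-c;u=d@e;v=d@n;z=w[...,2]
print('max z grid rows u(radius) cols v');vs=range(-60,61,8);print('     ',list(vs))
for U in range(32,156,6):
    print(U,[int(np.nanmax(np.where((abs(u-U)<4)&(abs(v-V)<5),z,-9))) for V in vs])
# pointer tip: low metal outside disc
m=(z>3)&(z<14)&(w[...,0]>325)&(w[...,0]<385)&(abs(w[...,1]+165)<40)
print('pointer',np.nanmean(w[m],0),w[m][:,1].min(),w[m][:,1].max(),w[m][np.argsort(w[m][:,0])[:6]].round())
E
```

```text
max z grid rows u(radius) cols v
      [-60, -52, -44, -36, -28, -20, -12, -4, 4, 12, 20, 28, 36, 44, 52, 60]
32 [31, 34, 34, 32, 33, 32, 150, 156, 154, 148, 33, 33, 33, 33, 34, 34]
38 [31, 33, 35, 32, 33, 32, 150, 156, 154, 147, 33, 33, 33, 32, 34, 34]
44 [33, 106, 107, 105, 105, 105, 105, 151, 153, 140, 108, 108, 108, 108, 105, 32]
50 [33, 106, 104, 105, 104, 103, 105, 99, 105, 105, 106, 106, 108, 108, 105, 35]
56 [33, 104, 104, 37, 37, 35, 35, 35, 34, 34, 35, 34, 33, 100, 104, 35]
62 [31, 105, 105, 36, 37, 35, 34, 37, 35, 34, 35, 34, 35, 103, 103, 33]
68 [30, 104, 104, 36, 36, 37, 35, 37, 35, 34, 35, 35, 36, 103, 103, 33]
74 [33, 104, 104, 34, 36, 37, 35, 36, 36, 35, 36, 35, 37, 102, 102, 33]
80 [34, 106, 102, 35, 36, 36, 36, 37, 37, 35, 33, 36, 34, 101, 101, 32]
86 [34, 102, 102, 35, 35, 35, 36, 36, 36, 37, 35, 34, 37, 103, 103, 32]
92 [29, 100, 100, 34, 37, 34, 36, 36, 36, 35, 34, 34, 35, 96, 96, 34]
98 [31, 96, 96, 34, 37, 34, 34, 34, 34, 37, 36, 34, 34, 97, 97, 33]
104 [30, 96, 96, 34, 35, 35, 34, 37, 35, 34, 36, 35, 35, 92, 95, 33]
110 [30, 88, 88, 34, 34, 36, 37, 37, 35, 35, 35, 35, 35, 90, 90, 31]
116 [30, 88, 88, 34, 36, 36, 35, 35, 34, 36, 36, 35, 35, 88, 88, 32]
122 [31, 84, 84, 82, 84, 82, 82, 82, 80, 83, 83, 83, 82, 83, 83, 32]
128 [30, 82, 84, 84, 84, 83, 85, 84, 82, 84, 84, 84, 85, 84, 84, 27]
134 [0, -9, -9, 79, -9, -9, -9, -9, 78, 77, -9, -9, -9, 0, 0, 0]
140 [1, 4, 4, 1, 0, 0, 0, 25, 27, 11, 11, 0, 0, 2, 2, 0]
146 [3, 4, 4, 2, 0, 3, 3, 1, 1, 11, 11, 3, 1, 2, 2, 0]
152 [1, 2, 2, 3, 1, 3, 1, 2, 4, 4, 4, 3, 1, 3, 1, 1]
pointer [ 366.44183476 -149.07380767    7.18137731] -204.94912087932784 -125.1382296601891 [[ 326. -146.    4.]
 [ 326. -184.    4.]
 [ 328. -125.    4.]
 [ 331. -203.    3.]
 [ 336. -200.    4.]
 [ 343. -141.    4.]]
```

>>> {"api": "send_rows", "payload": {"series": [{"jaw":0.5,"dx":0,"dy":0,"dz":0,"twist":0},{"jaw":0.5,"dx":0,"dy":0,"dz":-1.5,"twist":0},{"jaw":0.5,"dx":0,"dy":0,"dz":-3.5,"twist":0},{"jaw":0.5,"dx":0,"dy":0,"dz":-6,"twist":0},{"jaw":0.5,"dx":0,"dy":0,"dz":-8.5,"twist":0},{"jaw":0.5,"dx":-0.6,"dy":-1,"dz":-11,"twist":0},{"jaw":0.5,"dx":-1.8,"dy":-3,"dz":-13.5,"twist":0.02},{"jaw":0.5,"dx":-3,"dy":-5,"dz":-15.5,"twist":0.04},{"jaw":0.5,"dx":-4.5,"dy":-7.5,"dz":-16.7,"twist":0.06},{"jaw":0.5,"dx":-6,"dy":-10,"dz":-16.7,"twist":0.08},{"jaw":0.5,"dx":-7.5,"dy":-12.5,"dz":-16.7,"twist":0.1},{"jaw":0.5,"dx":-9,"dy":-15,"dz":-16.7,"twist":0.11},{"jaw":0.5,"dx":-10.5,"dy":-17.5,"dz":-16.7,"twist":0.12},{"jaw":0.5,"dx":-12,"dy":-20,"dz":-16.7,"twist":0.13},{"jaw":0.5,"dx":-13.5,"dy":-22.5,"dz":-16.7,"twist":0.14},{"jaw":0.5,"dx":-15,"dy":-25,"dz":-16.7,"twist":0.15},{"jaw":0.5,"dx":-16.5,"dy":-27.5,"dz":-16.7,"twist":0.16},{"jaw":0.5,"dx":-18,"dy":-30,"dz":-16.7,"twist":0.17},{"jaw":0.5,"dx":-19,"dy":-32.5,"dz":-16.7,"twist":0.18},{"jaw":0.5,"dx":-19.6,"dy":-33.7,"dz":-16.7,"twist":0.183}], "squeeze": 60}}

```text
time_s: 6.55
tcp_pos: [740.6, -228.7, 383.4]
tool_rot: [-0.0, 0.143, 0.99, -0.001]
wrist_force: [-0.4, 0.2, -5.2]
width: 61.2
grip_force: 67.5
```

```bash
cat > k.py <<'E'
from w import *
q=w.reshape(-1,3)
m=pts((450,-250,140),(620,-80,160));print('handle',rect(m))
T=c2w(s,st);
for zz in(36,30): 
    m=pts((350,-320,26),(700,0,34))
print('lip',rect(pts((620,-260,78),(680,-160,88))))
b=snapshot('side');W=cloud(b);o=outline_of('tray',b)[0];t=W[o['pixels']];t=t[~np.isnan(t).any(1)];print('side tray',o['p'],np.percentile(t,[1,50,99],axis=0).round().tolist())
cv2.imwrite('pics/x_%s.png'%sys.argv[1],np.hstack([cv2.resize(s['img'],(400,300)),cv2.resize(b['img'][170:350,180:420],(400,300))]))
E
python3 k.py k1
```

```text
tcp [ 740.6 -228.7  383.4] yaw 163.53 [-3.000e-04  1.433e-01  9.897e-01 -8.000e-04] w 61.1654347284616 67.5012195110321 [-0.4  0.2 -5.2] [-0.38  0.56  0.34  1.35 -0.   -0.1 ] 6.55
handle 0
lip 0
side tray 0.72 [[603.0, -1295.0, -149.0], [723.0, -216.0, 194.0], [1517.0, -150.0, 250.0]]
```

View pics/x_k1.png

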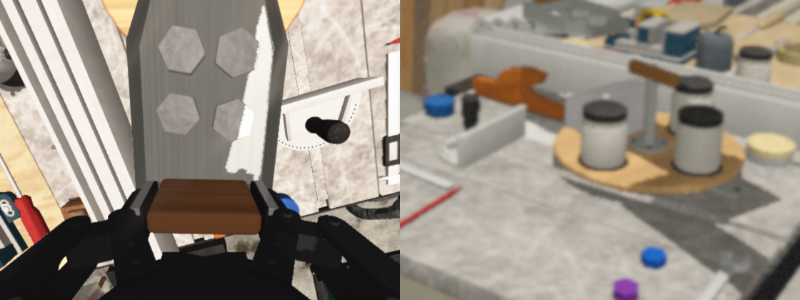

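The wrist half shows the tray and its four nuts still in place; the carousel is hidden beneath. Next I descend and approach the handle end with the spout edge.

>>> {"api": "send_rows", "payload": {"series": [{"jaw":0.5,"dx":0,"dy":0,"dz":1,"twist":0},{"jaw":0.5,"dx":0,"dy":0,"dz":2,"twist":0},{"jaw":0.5,"dx":0,"dy":0,"dz":3,"twist":0},{"jaw":0.5,"dx":0,"dy":0,"dz":4,"twist":0},{"jaw":0.5,"dx":0.8,"dy":0,"dz":4,"twist":0},{"jaw":0.5,"dx":1.6,"dy":0,"dz":4,"twist":0},{"jaw":0.5,"dx":2.4,"dy":0,"dz":4,"twist":0},{"jaw":0.5,"dx":3.2,"dy":0,"dz":4,"twist":0},{"jaw":0.5,"dx":3.4,"dy":0,"dz":4,"twist":0},{"jaw":0.5,"dx":3.4,"dy":0,"dz":4,"twist":0}], "squeeze": 20}}

```text
time_s: 7.53
tcp_pos: [706.7, -215.5, 345.9]
tool_rot: [0.001, 0.142, 0.99, -0.0]
wrist_force: [-0.9, 0.9, -3.8]
width: 60.8
grip_force: 67.5
```

>>> {"api": "send_rows", "payload": {"series": [{"jaw":0.5,"dx":0.2,"dy":0,"dz":0,"twist":0},{"jaw":0.5,"dx":0.4,"dy":0,"dz":0,"twist":0},{"jaw":0.5,"dx":0.4,"dy":0,"dz":0,"twist":0}], "squeeze": 20}}

```text
time_s: 7.78
tcp_pos: [703.5, -214.6, 344.9]
tool_rot: [0.0, 0.142, 0.99, 0.0]
wrist_force: [-0.7, 0.6, -5.7]
width: 61.1
grip_force: 67.5
```

>>> {"api": "send_rows", "payload": {"series": [{"jaw":0.4,"dx":0,"dy":0,"dz":0,"twist":0},{"jaw":0.4,"dx":0.1,"dy":0,"dz":0,"twist":0},{"jaw":0.4,"dx":0.2,"dy":0,"dz":0,"twist":0}], "squeeze": 20}}

```text
time_s: 8.03
tcp_pos: [701.8, -214.1, 344.6]
tool_rot: [0.0, 0.142, 0.99, -0.0]
wrist_force: [1.2, -0.9, -4.1]
width: 61.3
grip_force: 67.5
```

```bash
cat > k2.py <<'E'
from w import *
# tilt of tray in tool frame: fit plane to tray floor seen by wrist
T=np.eye(4);T[:3,:3]=q2R(st['tool_rot']);T[:3,3]=st['tcp_pos'];t=(w-T[:3,3])@T[:3,:3]
m=(t[...,0]>5)&(t[...,0]<170)&(abs(t[...,1])<40)&(t[...,2]>120)&(t[...,2]<260)
p=t[m];print(len(p),np.percentile(p,[1,50,99],axis=0).round().tolist() if len(p) else '')
for x in range(0,170,10):
    k=p[abs(p[:,0]-x)<4]
    if len(k):print(x,len(k),'z',np.percentile(k[:,2],[5,50,95]).round(1),'y',np.percentile(k[:,1],[1,99]).round())
E
python3 k2.py q1
```

```text
tcp [ 701.8 -214.1  344.6] yaw 163.68 [ 1.000e-04  1.419e-01  9.899e-01 -0.000e+00] w 61.3371674186493 67.49820470809937 [ 1.2 -0.9 -4.1] [-0.38  0.5   0.17  1.24  0.   -0.1 ] 8.0333
46942 [[5.0, -39.0, 124.0], [58.0, -0.0, 202.0], [125.0, 39.0, 205.0]]
10 10981 z [128.8 152.2 203.3] y [-39.  38.]
20 1883 z [202.1 203.  204.1] y [-39.  39.]
30 1762 z [201.5 203.  204.1] y [-39.  39.]
40 1957 z [188.  189.4 203.7] y [-39.  39.]
50 2337 z [188.5 189.7 203.7] y [-39.  39.]
60 2483 z [189.1 202.4 204.1] y [-39.  39.]
70 2431 z [202.2 203.3 204.3] y [-39.  39.]
80 2726 z [188.5 202.  204.2] y [-39.  39.]
90 2903 z [188.4 189.7 203.7] y [-39.  39.]
100 2657 z [188.4 190.1 204. ] y [-39.  39.]
110 2716 z [201.8 203.3 204.6] y [-40.  39.]
120 3238 z [195.  203.3 204.5] y [-39.  39.]
130 82 z [203.6 204.  205. ] y [-35.  39.]
```

>>> {"api": "send_rows", "payload": {"series": [{"jaw":0.31,"dx":0,"dy":0,"dz":0,"twist":0},{"jaw":0.31,"dx":0.1,"dy":0,"dz":0,"twist":0},{"jaw":0.31,"dx":0.2,"dy":0,"dz":0,"twist":0}], "squeeze": 20}}

```text
time_s: 8.33
tcp_pos: [700.8, -213.8, 345.5]
tool_rot: [0.002, 0.142, 0.99, -0.0]
wrist_force: [3.8, -1.9, -3.8]
width: 61.0
grip_force: 67.5
```

>>> {"api": "send_rows", "payload": {"series": [{"jaw":0.31,"dx":0.3,"dy":0,"dz":-0.1,"twist":0},{"jaw":0.31,"dx":0.5,"dy":0,"dz":-0.5,"twist":0},{"jaw":0.31,"dx":0.7,"dy":0,"dz":-1.0,"twist":0},{"jaw":0.31,"dx":0.9,"dy":0,"dz":-1.4,"twist":0},{"jaw":0.31,"dx":0.9,"dy":0,"dz":-1.4,"twist":0}], "squeeze": 20}}

```text
time_s: 8.75
tcp_pos: [692.6, -211.4, 361.2]
tool_rot: [0.004, 0.142, 0.99, -0.001]
wrist_force: [6.1, -1.6, -3.6]
width: 61.0
grip_force: 67.6
```

```bash
cat >> k2.py <<'E'
k=p[(p[:,0]>18)&(p[:,0]<128)]
x=np.arange(20,128,4);lo=np.array([np.percentile(k[abs(k[:,0]-a)<3][:,2],90) for a in x]);f=np.polyfit(x,lo,1);print('floor tilt deg',np.degrees(np.arctan(f[0])).round(1),'z at 0',f[1].round(1),np.abs(np.polyval(f,x)-lo).max().round(1))
E
python3 k2.py q2 | tail -4
```

```text
110 2608 z [209.8 215.9 217.2] y [-40.  39.]
120 2690 z [205.6 217.  218.3] y [-38.  40.]
130 1579 z [214.5 218.1 219.3] y [-34.  39.]
floor tilt deg 6.7 z at 0 203.8 0.6
```

Tilt is 6.7° at 6 N, so the push works. Continuing to about 12°.

>>> {"api": "send_rows", "payload": {"series": [{"jaw":0.31,"dx":0.2,"dy":0,"dz":-0.3,"twist":0},{"jaw":0.31,"dx":0.4,"dy":0,"dz":-0.6,"twist":0},{"jaw":0.31,"dx":0.6,"dy":0,"dz":-0.9,"twist":0},{"jaw":0.31,"dx":0.6,"dy":0,"dz":-1.0,"twist":0},{"jaw":0.31,"dx":0.4,"dy":0,"dz":-1.2,"twist":0}], "squeeze": 20}}

```text
time_s: 9.22
tcp_pos: [687.7, -209.9, 371.4]
tool_rot: [0.001, 0.142, 0.99, -0.0]
wrist_force: [1.6, -0.8, -6.5]
width: 60.9
grip_force: 67.9
```

```bash
python3 k2.py q3 | tail -4; python3 -c "
import sys;sys.argv=['','q3b']
from w import *"
```

```text
110 2320 z [214.6 225.1 226.5] y [-39.  39.]
120 2345 z [215.  226.9 228.4] y [-36.  39.]
130 966 z [217.2 227.1 229.8] y [-34.  38.]
floor tilt deg 11.1 z at 0 204.5 0.6
tcp [ 687.9 -210.   371.4] yaw 163.68 [ 1.000e-03  1.419e-01  9.899e-01 -2.000e-04] w 61.27193782723877 67.73825168609619 [ 3.4 -0.4 -4.1] [-0.39  0.46  0.16  1.27  0.   -0.1 ] 9.2667
```

Tilt is 11.1°. I'll give it a little more, then back off and lower the spout into the bin.

>>> {"api": "send_rows", "payload": {"series": [{"jaw":0.31,"dx":0.3,"dy":0,"dz":-0.2,"twist":0},{"jaw":0.31,"dx":0.5,"dy":0,"dz":-0.5,"twist":0},{"jaw":0.31,"dx":0.5,"dy":0,"dz":-0.5,"twist":0},{"jaw":0.31,"dx":0,"dy":0,"dz":-0.5,"twist":0},{"jaw":0.31,"dx":-0.8,"dy":0,"dz":-0.5,"twist":0},{"jaw":0.31,"dx":-1.8,"dy":0,"dz":-0.5,"twist":0},{"jaw":0.31,"dx":-2.8,"dy":0,"dz":-0.5,"twist":0},{"jaw":0.31,"dx":-3.5,"dy":0,"dz":-0.5,"twist":0},{"jaw":0.31,"dx":-3.5,"dy":0,"dz":-0.5,"twist":0}], "squeeze": 20}}

```text
time_s: 10.07
tcp_pos: [721.7, -220.0, 374.0]
tool_rot: [-0.001, 0.142, 0.99, 0.0]
wrist_force: [0.4, 0.7, -4.4]
width: 61.2
grip_force: 67.8
```

```bash
python3 k2.py q4 | tail -19;python3 - <<'E'
from h import *
a=snapshot('top');w=cloud(a)
m=((w>(400,-300,95))&(w<(660,-40,118))).all(-1)
n,l,s,c=cv2.connectedComponentsWithStats(m.astype(np.uint8))
for i in range(1,n):
    if s[i,4]>300:print(s[i,4],w[l==i].mean(0).round(1))
E
```

```text
tcp [ 721.7 -220.   374. ] yaw 163.68 [-1.100e-03  1.419e-01  9.899e-01  2.000e-04] w 61.178521835430516 67.84666657447815 [ 0.4  0.7 -4.4] [-0.38  0.52  0.27  1.32 -0.   -0.1 ] 10.0667
35981 [[5.0, -39.0, 123.0], [54.0, -1.0, 210.0], [123.0, 39.0, 233.0]]
10 6764 z [123.7 142.8 207.8] y [-39.  38.]
20 1483 z [195.4 209.1 210.5] y [-39.  39.]
30 1907 z [195.9 197.8 212.5] y [-39.  39.]
40 2158 z [198.6 200.5 215. ] y [-39.  39.]
50 2109 z [201.7 216.  217.6] y [-39.  39.]
60 1889 z [215.4 218.5 219.9] y [-39.  39.]
70 2058 z [205.5 207.6 221.7] y [-39.  39.]
80 2138 z [207.7 209.3 223.8] y [-39.  39.]
90 1776 z [209.8 224.5 226.9] y [-39.  39.]
100 2051 z [226.  227.8 229.2] y [-40.  39.]
110 2194 z [218.6 230.  231.4] y [-39.  40.]
120 2168 z [220.5 232.2 233.8] y [-36.  39.]
130 20 z [221.8 222.5 225.7] y [-34.  38.]
floor tilt deg 13.2 z at 0 205.1 0.7
539 [551.7 -81.  110. ]
```

Tilt holds at 13.2°. The jar position shows the carousel turned about -2°, so I'll re-align with the bin while lowering.

>>> {"api": "send_rows", "payload": {"series": [{"jaw":0.31,"dx":0.2,"dy":-0.4,"dz":0,"twist":0.02},{"jaw":0.31,"dx":0.2,"dy":-0.8,"dz":0.5,"twist":0.035},{"jaw":0.31,"dx":0.2,"dy":-0.8,"dz":1.5,"twist":0.035},{"jaw":0.31,"dx":0.2,"dy":-0.8,"dz":2.5,"twist":0.035},{"jaw":0.31,"dx":0.2,"dy":-0.8,"dz":3.5,"twist":0.035},{"jaw":0.31,"dx":0.2,"dy":-0.8,"dz":3.9,"twist":0.035},{"jaw":0.31,"dx":1,"dy":-0.8,"dz":3.9,"twist":0.035},{"jaw":0.31,"dx":2,"dy":-0.8,"dz":3.9,"twist":0.035},{"jaw":0.31,"dx":2.7,"dy":-0.8,"dz":3.9,"twist":0.035},{"jaw":0.31,"dx":2.7,"dy":-0.8,"dz":3.9,"twist":0.035}], "squeeze": 20}}

```text
time_s: 11.0
tcp_pos: [691.2, -219.1, 337.0]
tool_rot: [-0.001, 0.159, 0.987, 0.0]
wrist_force: [-0.7, 0.2, -5.5]
width: 61.1
grip_force: 67.9
```

```bash
python3 k2.py q5 | tail -4; python3 - <<'E'
from h import *
a=snapshot('top')
cv2.imwrite('pics/t5.png',cv2.resize(a['img'][170:300,250:400],None,fx=4,fy=4,interpolation=cv2.INTER_CUBIC))
E
```

```text
110 2190 z [218.2 230.  231.5] y [-39.  40.]
120 2169 z [220.5 232.3 233.8] y [-36.  39.]
130 2270 z [232.6 234.7 251.5] y [-39.  38.]
floor tilt deg 13.2 z at 0 205.2 0.7
```

View pics/t5.png

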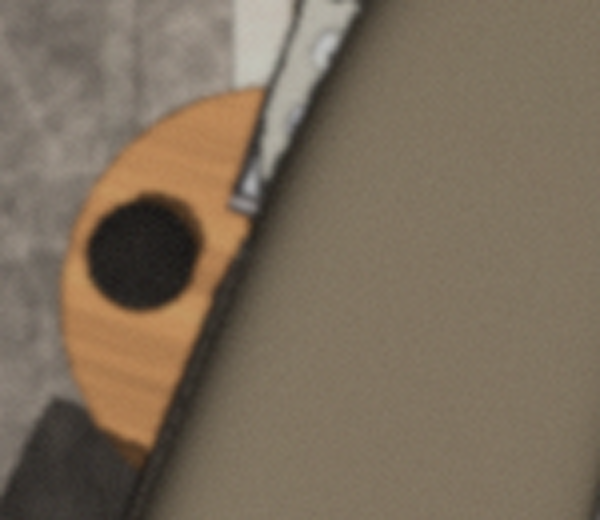

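The top crop shows the tray's left edge lined up with the bin's left corner at (238,205), so the tray is centred. Pushing against the back wall.

>>> {"api": "send_rows", "payload": {"series": [{"jaw":0.31,"dx":0.4,"dy":0,"dz":0.3,"twist":0},{"jaw":0.31,"dx":0.7,"dy":0,"dz":0.2,"twist":0},{"jaw":0.31,"dx":1.0,"dy":0,"dz":0,"twist":0},{"jaw":0.31,"dx":1.2,"dy":0,"dz":-0.3,"twist":0},{"jaw":0.31,"dx":1.2,"dy":0,"dz":-0.3,"twist":0}], "squeeze": 20}}

```text
time_s: 11.52
tcp_pos: [681.9, -216.2, 341.4]
tool_rot: [0.002, 0.159, 0.987, -0.0]
wrist_force: [4.4, -1.1, -4.7]
width: 61.1
grip_force: 67.7
```

```bash
python3 k2.py q6 | tail -4
```

```text
110 2068 z [223.1 235.6 237.3] y [-38.  40.]
120 2088 z [226.3 237.6 239.1] y [-38.  38.]
130 3 z [203.4 203.7 204.9] y [-8.  5.]
floor tilt deg 15.4 z at 0 206.0 1.9
```

>>> {"api": "send_rows", "payload": {"series": [{"jaw":0.31,"dx":0.2,"dy":0,"dz":0.1,"twist":0},{"jaw":0.31,"dx":0.5,"dy":0,"dz":0,"twist":0},{"jaw":0.31,"dx":0.8,"dy":0,"dz":-0.3,"twist":0},{"jaw":0.31,"dx":0.8,"dy":0,"dz":-0.4,"twist":0}], "squeeze": 20}}

```text
time_s: 11.9
tcp_pos: [676.0, -214.3, 347.3]
tool_rot: [0.005, 0.159, 0.987, -0.001]
wrist_force: [7.5, -2.1, -3.3]
width: 61.2
grip_force: 68.1
```

```bash
python3 k2.py q7 | tail -16
```

```text
tcp [ 676.  -214.3  347.3] yaw 161.68 [ 5.200e-03  1.592e-01  9.872e-01 -9.000e-04] w 61.18777129698483 68.07116031646729 [ 7.5 -2.1 -3.3] [-0.4   0.45  0.1   1.21  0.   -0.08] 11.9
33249 [[5.0, -39.0, 122.0], [51.0, -1.0, 216.0], [121.0, 39.0, 244.0]]
10 6584 z [123.8 142.1 210.5] y [-39.  38.]
20 1387 z [197.5 211.4 213.9] y [-39.  39.]
30 1926 z [199.6 201.8 216.7] y [-39.  39.]
40 2178 z [203.4 206.1 220.6] y [-39.  39.]
50 1938 z [208.6 222.4 224. ] y [-39.  39.]
60 1724 z [212.  224.5 226.9] y [-39.  39.]
70 1933 z [212.8 215.  229.7] y [-39.  39.]
80 1878 z [216.1 218.2 233.3] y [-39.  39.]
90 1728 z [220.3 235.5 237.2] y [-40.  39.]
100 1937 z [228.9 238.5 240.3] y [-39.  39.]
110 1922 z [229.2 241.6 243.5] y [-37.  39.]
120 1666 z [195.4 241.8 243.8] y [-39.  37.]
floor tilt deg 13.0 z at 0 211.9 39.7
```

>>> {"api": "send_rows", "payload": {"series": [{"jaw":0.31,"dx":0.3,"dy":0,"dz":0.1,"twist":0},{"jaw":0.31,"dx":0.6,"dy":0,"dz":0,"twist":0},{"jaw":0.31,"dx":0.9,"dy":0,"dz":-0.2,"twist":0},{"jaw":0.31,"dx":1.1,"dy":0,"dz":-0.4,"twist":0},{"jaw":0.31,"dx":1.1,"dy":0,"dz":-0.5,"twist":0}], "squeeze": 20}}

```text
time_s: 12.37
tcp_pos: [667.0, -211.3, 354.2]
tool_rot: [0.008, 0.159, 0.987, -0.001]
wrist_force: [9.4, -1.9, 2.4]
width: 61.7
grip_force: 68.6
```

```bash
sed -i 's/np.arange(20,128,4)/np.arange(20,104,4)/' k2.py; python3 k2.py q8 | tail -16
```

```text
tcp [ 667.  -211.3  354.2] yaw 161.67 [ 0.0081  0.1593  0.9872 -0.0013] w 61.705981025425714 68.59467387199402 [ 9.4 -1.9  2.4] [-0.4   0.43  0.08  1.21  0.   -0.08] 12.3667
30382 [[5.0, -39.0, 122.0], [47.0, -1.0, 220.0], [122.0, 39.0, 251.0]]
10 6041 z [123.1 140.9 212.8] y [-40.  39.]
20 1687 z [199.4 202.1 217.2] y [-39.  39.]
30 2012 z [203.4 206.  221.5] y [-39.  39.]
40 2101 z [208.3 223.7 226. ] y [-39.  39.]
50 1699 z [223.8 227.9 230. ] y [-39.  39.]
60 1772 z [216.2 218.9 233.5] y [-39.  39.]
70 1749 z [219.8 222.  237.3] y [-39.  39.]
80 1639 z [223.7 239.9 242.4] y [-39.  39.]
90 1698 z [239.7 244.5 246.5] y [-40.  39.]
100 1758 z [235.4 248.3 250.5] y [-38.  40.]
110 1831 z [203.1 248.8 251.8] y [-39.  38.]
120 618 z [199.8 201.5 204.7] y [-9.  6.]
130 6 z [203.6 204.7 206. ] y [-9.  6.]
floor tilt deg 22.5 z at 0 208.3 0.8
```

>>> {"api": "send_rows", "payload": {"series": [{"jaw":0.31,"dx":-0.5,"dy":0,"dz":0,"twist":0},{"jaw":0.31,"dx":-0.5,"dy":0,"dz":0.6,"twist":0},{"jaw":0.31,"dx":0,"dy":0,"dz":0.8,"twist":0},{"jaw":0.31,"dx":0.4,"dy":0,"dz":0.7,"twist":0},{"jaw":0.31,"dx":0.8,"dy":0,"dz":0.4,"twist":0},{"jaw":0.31,"dx":1.2,"dy":0,"dz":0,"twist":0},{"jaw":0.31,"dx":1.4,"dy":0,"dz":-0.2,"twist":0},{"jaw":0.31,"dx":1.4,"dy":0,"dz":-0.3,"twist":0}], "squeeze": 20}}

```text
time_s: 13.08
tcp_pos: [655.2, -207.6, 359.5]
tool_rot: [0.011, 0.159, 0.987, -0.002]
wrist_force: [13.1, -3.4, 5.2]
width: 60.8
grip_force: 68.8
```

```bash
python3 k2.py q9 | tail -16
```

```text
tcp [ 655.2 -207.6  359.5] yaw 161.67 [ 0.0115  0.1592  0.9872 -0.0021] w 60.7583066089912 68.83091568946838 [13.1 -3.4  5.2] [-0.4   0.4   0.05  1.2   0.   -0.08] 13.0833
25474 [[5.0, -39.0, 122.0], [42.0, -1.0, 221.0], [124.0, 39.0, 258.0]]
10 5772 z [122.8 144.3 218.6] y [-40.  39.]
20 1671 z [219.4 222.2 224.6] y [-39.  39.]
30 1510 z [210.8 215.  229.4] y [-39.  39.]
40 1797 z [215.4 218.5 234.7] y [-39.  39.]
50 1827 z [221.5 237.6 240.9] y [-39.  39.]
60 1460 z [234.4 243.1 246. ] y [-39.  39.]
70 1523 z [232.2 235.3 251. ] y [-39.  39.]
80 1558 z [237.3 240.1 256.3] y [-40.  39.]
90 738 z [242.1 248.4 259.8] y [-38.  40.]
100 1349 z [207.1 253.4 255.4] y [-39.  39.]
110 542 z [204.6 206.1 209.5] y [-9.  7.]
120 589 z [204.4 206.  209.6] y [-8.  7.]
130 79 z [204.7 206.1 210. ] y [-8.  7.]
floor tilt deg 24.9 z at 0 215.9 7.4
```

Tilt is about 28° and the nuts are moving. Backing off so they drop into the bin.

>>> {"api": "send_rows", "payload": {"series": [{"jaw":0.31,"dx":-0.5,"dy":0,"dz":0,"twist":0},{"jaw":0.31,"dx":-1.5,"dy":0,"dz":0,"twist":0},{"jaw":0.31,"dx":-2.5,"dy":0,"dz":0,"twist":0},{"jaw":0.31,"dx":-3,"dy":0,"dz":0,"twist":0},{"jaw":0.31,"dx":-3,"dy":0,"dz":0,"twist":0},{"jaw":0.31,"dx":-3,"dy":0,"dz":0,"twist":0},{"jaw":0.31,"dx":-3,"dy":0,"dz":0,"twist":0},{"jaw":0.31,"dx":-3,"dy":0,"dz":0,"twist":0}], "squeeze": 20}}

```text
time_s: 13.8
tcp_pos: [678.1, -214.9, 351.6]
tool_rot: [-0.0, 0.159, 0.987, 0.0]
wrist_force: [1.0, 0.5, -5.3]
width: 61.2
grip_force: 67.8
```

```bash
python3 k2.py q10 | tail -16
```

```text
tcp [ 678.1 -214.9  351.6] yaw 161.68 [-4.000e-04  1.592e-01  9.872e-01  0.000e+00] w 61.18073085797639 67.81724452972412 [ 1.   0.5 -5.3] [-0.4   0.46  0.12  1.23 -0.   -0.08] 13.8
27810 [[5.0, -39.0, 122.0], [46.0, -1.0, 233.0], [122.0, 39.0, 258.0]]
10 5756 z [122.8 144.7 218.4] y [-40.  39.]
20 1792 z [219.9 222.2 224.5] y [-39.  39.]
30 1735 z [225.2 227.5 229.7] y [-39.  39.]
40 1685 z [230.5 232.8 235.1] y [-39.  39.]
50 1593 z [235.8 238.1 240.4] y [-39.  39.]
60 1496 z [229.3 242.7 245.5] y [-39.  39.]
70 1510 z [231.3 247.5 250.9] y [-39.  39.]
80 1537 z [237.1 252.5 256. ] y [-40.  39.]
90 1586 z [242.7 247.9 259.2] y [-38.  39.]
100 1223 z [246.3 249.5 252.8] y [-34.  37.]
110 633 z [253.2 255.4 258.8] y [-28.  29.]
120 1564 z [200.9 247.5 256.8] y [-39.  38.]
130 4 z [203.9 204.5 205. ] y [-9.  6.]
floor tilt deg 23.4 z at 0 217.4 9.1
```

View pics/q10.png

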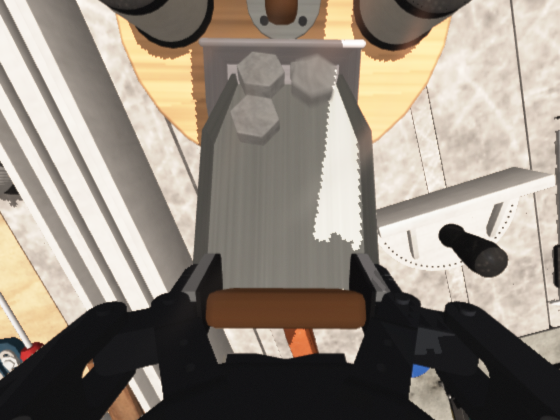

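The wrist view shows three nuts at the spout, at (262,72), (315,75) and (255,118), bridging to the bin's back wall, with the fourth gone into the bin. Backing off further.

>>> {"api": "send_rows", "payload": {"series": [{"jaw":0.31,"dx":-1,"dy":0,"dz":0,"twist":0},{"jaw":0.31,"dx":-2,"dy":0,"dz":0,"twist":0},{"jaw":0.31,"dx":-2.0,"dy":0,"dz":0,"twist":0},{"jaw":0.31,"dx":-2.0,"dy":0,"dz":0,"twist":0},{"jaw":0.31,"dx":-2.0,"dy":0,"dz":0,"twist":0},{"jaw":0.31,"dx":-2.0,"dy":0,"dz":0,"twist":0}], "squeeze": 20}}

```text
time_s: 14.35
tcp_pos: [696.8, -221.0, 351.8]
tool_rot: [-0.0, 0.159, 0.987, 0.0]
wrist_force: [-0.2, 0.6, -3.4]
width: 61.1
grip_force: 68.0
```

```bash
python3 k2.py q11 | tail -16; python3 - <<'E'
import cv2;i=cv2.imread('pics/q11.png');cv2.imwrite('pics/q11c.png',i[0:330,100:460])
E
```

```text
25443 [[5.0, -39.0, 122.0], [40.0, -0.0, 233.0], [138.0, 39.0, 260.0]]
10 5760 z [122.8 144.5 218. ] y [-40.  39.]
20 1802 z [219.5 221.8 224.1] y [-39.  39.]
30 1749 z [224.9 227.1 229.3] y [-39.  39.]
40 1707 z [230.1 232.4 234.7] y [-39.  39.]
50 1601 z [235.5 237.6 239.9] y [-39.  39.]
60 1519 z [240.5 242.9 245.1] y [-39.  39.]
70 1506 z [245.9 248.2 250.5] y [-39.  39.]
80 1510 z [247.8 253.3 255.7] y [-40.  39.]
90 1261 z [244.7 257.9 259.7] y [-38.  40.]
100 181 z [248.8 255.9 259.9] y [-35.  38.]
110 140 z [257.4 258.9 259.8] y [-25.  -8.]
120 106 z [257.8 258.9 259.9] y [21. 37.]
130 242 z [258.1 259.2 259.9] y [21. 37.]
140 900 z [247.1 248.4 256.8] y [-39.  39.]
floor tilt deg 26.2 z at 0 214.3 3.9
```

View pics/q11c.png

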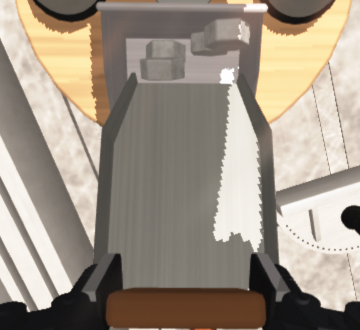

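The tray is empty and the nuts lie in the bin, at (160,60) and (220,35) in the crop. The measured weight also dropped. Lifting away and carrying the tray back to its spot.

>>> {"api": "send_rows", "payload": {"series": [{"jaw":0.31,"dx":0,"dy":0,"dz":-1.5,"twist":0},{"jaw":0.31,"dx":0,"dy":0,"dz":-4,"twist":0},{"jaw":0.31,"dx":0,"dy":0,"dz":-6.5,"twist":0},{"jaw":0.31,"dx":0,"dy":0,"dz":-9,"twist":0},{"jaw":0.31,"dx":0,"dy":0,"dz":-9.5,"twist":0},{"jaw":0.31,"dx":1,"dy":1,"dz":-9.5,"twist":0},{"jaw":0.31,"dx":3,"dy":3,"dz":-9.5,"twist":0},{"jaw":0.31,"dx":5,"dy":5.5,"dz":-9.5,"twist":-0.05},{"jaw":0.31,"dx":7,"dy":8,"dz":-9.5,"twist":-0.1},{"jaw":0.31,"dx":9,"dy":10,"dz":-9.5,"twist":-0.15},{"jaw":0.31,"dx":11,"dy":12.5,"dz":-9.5,"twist":-0.2},{"jaw":0.31,"dx":13.5,"dy":15,"dz":-9.5,"twist":-0.218},{"jaw":0.31,"dx":16,"dy":18,"dz":-9.5,"twist":-0.218},{"jaw":0.31,"dx":18.5,"dy":20.5,"dz":-9.5,"twist":-0.218},{"jaw":0.31,"dx":21,"dy":23,"dz":-8,"twist":-0.218},{"jaw":0.31,"dx":23,"dy":25.5,"dz":-5,"twist":-0.218},{"jaw":0.31,"dx":25,"dy":27.5,"dz":-2,"twist":-0.218},{"jaw":0.31,"dx":26.1,"dy":29,"dz":1,"twist":-0.218},{"jaw":0.31,"dx":26.1,"dy":29,"dz":4,"twist":-0.218},{"jaw":0.31,"dx":26.1,"dy":29,"dz":5.2,"twist":-0.218}], "squeeze": 20}}

```text
time_s: 16.07
tcp_pos: [537.2, 136.8, 294.6]
tool_rot: [-0.004, 0.05, 0.999, -0.001]
wrist_force: [-1.1, 0.1, -3.0]
width: 61.2
grip_force: 67.9
```

>>> {"api": "send_rows", "payload": {"series": [{"jaw":0.31,"dx":0,"dy":0,"dz":0,"twist":0},{"jaw":0.31,"dx":0,"dy":0,"dz":0,"twist":0}], "squeeze": 20}}

```text
time_s: 16.23
tcp_pos: [540.8, 135.6, 299.5]
tool_rot: [-0.001, 0.051, 0.999, -0.0]
wrist_force: [0.5, 0.7, -2.2]
width: 61.2
grip_force: 67.9
```

```bash
python3 k2.py q12 | tail -17; cat > nuts.py <<'E'
from h import *
a=snapshot('top');w=cloud(a)
m=((w>(400,-300,95))&(w<(660,-40,118))).all(-1)
n,l,s,c=cv2.connectedComponentsWithStats(m.astype(np.uint8))
J=[]
for i in range(1,n):
    if s[i,4]>300:J.append(w[l==i].mean(0));print('jar',s[i,4],J[-1].round(1))
h=w[((w>(440,-250,140))&(w<(620,-80,165))).all(-1)];r=cv2.minAreaRect(h[:,:2].astype(np.float32));print('handle',r)
for o in outline_of('nut_1',a)[:10]:
    q=w[o['pixels']];print('nut',round(o['p'],2),np.round(o['xy']),np.nanmedian(q,0).round())
for nm in ['carpenter_pencil','wax_tin','brass_knob','tape_measure','calliper']:
    o=outline_of(nm,a)
    if o:print(nm,round(o[0]['p'],2),np.round(o[0]['xy']))
cv2.imwrite('pics/top_n.png',a['img'])
E
python3 nuts.py
```

```text
tcp [540.8 135.6 299.5] yaw 174.13 [-6.000e-04  5.120e-02  9.987e-01 -2.000e-04] w 61.239178358938474 67.91375041007996 [ 0.5  0.7 -2.2] [ 0.13  0.24 -0.31  1.02 -0.    0.23] 16.2333
22965 [[5.0, -39.0, 122.0], [35.0, -0.0, 230.0], [93.0, 39.0, 259.0]]
10 5587 z [122.7 145.9 218.2] y [-39.  39.]
20 1792 z [219.7 221.9 224.1] y [-39.  39.]
30 1712 z [224.8 227.1 229.4] y [-39.  39.]
40 1635 z [230.2 232.4 234.6] y [-39.  39.]
50 1652 z [235.4 237.7 240. ] y [-39.  39.]
60 1583 z [240.9 243.1 245.3] y [-39.  39.]
70 1442 z [246.2 248.3 250.3] y [-39.  39.]
80 1613 z [246.3 253.3 255.9] y [-39.  39.]
90 1212 z [244.8 257.9 259.8] y [-38.  40.]
100 98 z [248.2 250.9 256.7] y [-35.  39.]
floor tilt deg 25.3 z at 0 215.2 8.5
jar 542 [552.7 -81.  110.1]
jar 562 [ 493.5 -254.4  109.8]
jar 564 [ 436.7 -138.3  109.9]
handle ((523.1426391601562, -167.91162109375), (15.476425170898438, 89.26951599121094), 71.21483612060547)
nut 0.62 [336. 223.] [ 578. -201.   61.]
nut 0.56 [225. 301.] [388.  75.  13.]
nut 0.41 [319. 218.] [ 586. -157.   91.]
nut 0.41 [189. 299.] [385. 152.  13.]
nut 0.4 [338. 214.] [ 605. -211.   46.]
carpenter_pencil 0.64 [181. 183.]
wax_tin 0.84 [370. 302.]
brass_knob 0.61 [366. 182.]
tape_measure 0.7 [186. 152.]
calliper 0.69 [197. 182.]
```

Setting the tray down: the spout touches first and the tray flattens as I lower.

>>> {"api": "send_rows", "payload": {"series": [{"jaw":0.31,"dx":0,"dy":0,"dz":1.5,"twist":0},{"jaw":0.31,"dx":0,"dy":0,"dz":2.7,"twist":0},{"jaw":0.31,"dx":0,"dy":0,"dz":3.5,"twist":0},{"jaw":0.31,"dx":-0.7,"dy":0,"dz":4.2,"twist":0},{"jaw":0.31,"dx":-1.4,"dy":0,"dz":5.0,"twist":0},{"jaw":0.31,"dx":-2.0,"dy":0,"dz":5.7,"twist":0},{"jaw":0.31,"dx":-2.6,"dy":0,"dz":6.4,"twist":0},{"jaw":0.31,"dx":-3.1,"dy":0,"dz":7.2,"twist":0},{"jaw":0.31,"dx":-3.5,"dy":0,"dz":8.0,"twist":0},{"jaw":0.31,"dx":-3.8,"dy":0,"dz":8.7,"twist":0},{"jaw":0.31,"dx":-4.1,"dy":0,"dz":9.3,"twist":0},{"jaw":0.31,"dx":-4.1,"dy":0,"dz":9.6,"twist":0},{"jaw":0.31,"dx":-4.1,"dy":0,"dz":9.6,"twist":0}], "squeeze": 20}}

```text
time_s: 17.72
tcp_pos: [583.6, 131.9, 205.6]
tool_rot: [0.002, 0.051, 0.999, 0.0]
wrist_force: [0.3, -1.3, 8.2]
width: 61.3
grip_force: 67.4
```

```bash
python3 k2.py q13 | tail -19; cat > grid.py <<'E'
from h import *
import sys
a=snapshot('top');w=cloud(a);an=np.radians(float(sys.argv[1]));c=np.array([523,-168])
e=np.array([np.cos(an),np.sin(an)]);n=np.array([-np.sin(an),np.cos(an)])
d=w[...,:2]-c;u=d@e;v=d@n;z=w[...,2];vs=range(-60,61,6);print('     ',list(vs))
for U in range(20,140,6): print(U,[int(np.nanmedian(np.append(z[(abs(u-U)<3.5)&(abs(v-V)<3.5)],[np.nan]))) if ((abs(u-U)<3.5)&(abs(v-V)<3.5)).any() else -9 for V in vs])
E
python3 grid.py -18.9
```

```text
tcp [583.6 131.9 205.6] yaw 174.13 [0.0024 0.0512 0.9987 0.    ] w 61.31099759507616 67.39120244979858 [ 0.3 -1.3  8.2] [ 0.11  0.4  -0.31  0.85 -0.    0.22] 17.7167
39621 [[6.0, -39.0, 123.0], [70.0, -0.0, 203.0], [125.0, 39.0, 205.0]]
10 4687 z [122.  153.5 204.2] y [-40.  39.]
20 1893 z [202.4 203.4 204.5] y [-39.  39.]
30 1989 z [202.4 203.4 204.4] y [-39.  39.]
40 2116 z [202.4 203.3 204.4] y [-39.  39.]
50 2165 z [202.2 203.2 204.3] y [-39.  39.]
60 2233 z [202.1 203.2 204.3] y [-39.  39.]
70 2416 z [202.1 203.2 204.2] y [-39.  39.]
80 2532 z [202.  203.1 204.2] y [-39.  39.]
90 2647 z [201.9 203.  204.2] y [-39.  39.]
100 2793 z [201.9 203.  204.1] y [-39.  39.]
110 2973 z [201.8 203.  204.1] y [-40.  39.]
120 3303 z [196.9 202.8 204. ] y [-39.  40.]
130 10 z [204.1 204.4 204.8] y [-19.  34.]
floor tilt deg -0.2 z at 0 204.3 0.1
      [-60, -54, -48, -42, -36, -30, -24, -18, -12, -6, 0, 6, 12, 18, 24, 30, 36, 42, 48, 54, 60]
20 [29, 30, 29, 28, 28, 29, 30, 36, -9, 152, 150, 142, 34, 32, 31, 31, 28, 29, 29, 30, 30]
26 [30, 29, 30, 29, 28, 28, 29, 31, -9, 149, 150, 145, 33, 28, 
[... 933 characters left out ...]
, -9, 62, 32, 34, 40, 45, 46, 46, 47, 38, 32, 33, 31, 33, 33, 34, 34, 75, 29, 28]
98 [31, -9, 62, 32, 33, 33, 46, 48, 47, 47, 35, 32, 32, 32, 31, 32, 32, 31, 83, 28, 30]
104 [30, -9, 60, 32, 32, 31, 46, 45, 46, 44, 33, 32, 32, 33, 32, 33, 32, 32, 89, 28, 30]
110 [27, -9, 71, 33, 32, 32, 32, 32, 32, 32, 33, 32, 32, 32, 32, 33, 32, 32, 79, 29, 30]
116 [28, -9, 63, 31, 32, 32, 33, 32, 33, 33, 32, 31, 32, 31, 31, 33, 33, 32, 63, 29, 28]
122 [29, -9, 57, 31, 31, 32, 33, 33, 33, 33, 31, 31, 30, 33, 32, 33, 31, 31, 74, 29, 30]
128 [-9, 83, 75, 67, 70, 64, 64, 66, 70, 70, 65, 67, 59, 64, 64, 69, 67, 70, 81, 30, 16]
134 [0, -9, -9, -9, -9, -9, -9, -9, -9, -9, -9, -9, -9, -9, -9, -9, -9, -9, -1, 0, 0]
```

The tray is flat: tilt -0.2° and z back at the table reference. The depth shows the nuts in the bin, one of them high (top at 92 mm) in a corner. I'll release and look at the bin from above on the way.

>>> {"api": "send_rows", "payload": {"series": [{"jaw":0.2,"dx":0,"dy":0,"dz":-0.1,"twist":0},{"jaw":0,"dx":0,"dy":0,"dz":-0.1,"twist":0},{"jaw":0,"dx":0,"dy":0,"dz":-0.1,"twist":0},{"jaw":0,"dx":0,"dy":0,"dz":-2,"twist":0},{"jaw":0,"dx":0,"dy":0,"dz":-5,"twist":0},{"jaw":0,"dx":0,"dy":0,"dz":-9,"twist":0},{"jaw":0,"dx":0,"dy":0,"dz":-13,"twist":0},{"jaw":0,"dx":-1,"dy":-2,"dz":-17,"twist":0.05},{"jaw":0,"dx":-16.8,"dy":-34.5,"dz":-22.5,"twist":0.22},{"jaw":0,"dx":-16.8,"dy":-34.5,"dz":-22.5,"twist":0.22},{"jaw":0,"dx":-16.8,"dy":-34.5,"dz":-22.5,"twist":0.22},{"jaw":0,"dx":-16.8,"dy":-34.5,"dz":-22.5,"twist":0.22},{"jaw":0,"dx":-16.8,"dy":-34.5,"dz":-22.5,"twist":0.22},{"jaw":0,"dx":-16.8,"dy":-34.5,"dz":-22.5,"twist":0.22},{"jaw":0,"dx":-16.8,"dy":-34.5,"dz":-22.5,"twist":0.22},{"jaw":0,"dx":-16.8,"dy":-34.5,"dz":-22.5,"twist":0.22},{"jaw":0,"dx":-16.8,"dy":-34.5,"dz":-22.5,"twist":0.22},{"jaw":0,"dx":-16.8,"dy":-34.5,"dz":-22.5,"twist":0.22},{"jaw":0,"dx":-16.8,"dy":-34.5,"dz":-22.5,"twist":0.22},{"jaw":0,"dx":-16.8,"dy":-34.5,"dz":-22.5,"twist":0.22}], "squeeze": 40}}

```text
time_s: 19.48
tcp_pos: [713.4, -228.2, 427.4]
tool_rot: [-0.001, 0.16, 0.987, 0.001]
wrist_force: [-0.3, 0.3, -0.4]
width: 85.5
grip_force: 0.0
```

```bash
cat > b.py <<'E'
from w import *
p=pts((440,-260,140),(620,-70,160));print('handle',rect(p))
for o in outline_of('nut_1',s)[:8]:
    q=w[o['pixels']];q=q[~np.isnan(q).any(1)]
    if len(q):print(round(o['p'],2),np.round(o['xy']),len(q),np.percentile(q,[5,50,95],axis=0).round().tolist())
e=np.array([.946,-.323]);n=np.array([.323,.946]);d=w[...,:2]-np.array([523.5,-163]);u=d@e;v=d@n;z=w[...,2]
vs=range(-54,55,6);print('     ',list(vs))
for U in range(38,134,6): print(U,[int(np.nanmedian(np.append(z[(abs(u-U)<3)&(abs(v-V)<3)],[-9]))) for V in vs])
c=s['img'];o=c[:, :];cv2.imwrite('pics/bin.png',c)
print([np.round(x) for x in [outline_of('bin_in',s)[0]['xy']]] if outline_of('bin_in',s) else 'nobin')
E
python3 b.py b1
```

```text
tcp [ 713.4 -228.2  427.4] yaw 161.55 [-1.100e-03  1.603e-01  9.871e-01  5.000e-04] w 85.51247118707626 0.0 [-0.3  0.3 -0.4] [-0.4   0.5   0.33  1.41  0.   -0.07] 19.4833
handle 0
0.81 [296.  44.] 183 [[574.0, -177.0, 45.0], [581.0, -172.0, 57.0], [587.0, -166.0, 61.0]]
0.79 [318.  35.] 777 [[578.0, -167.0, 73.0], [587.0, -155.0, 89.0], [594.0, -141.0, 93.0]]
0.62 [270.  85.] 664 [[593.0, -219.0, 44.0], [605.0, -207.0, 46.0], [616.0, -196.0, 48.0]]
0.58 [273.  51.] 607 [[570.0, -210.0, 37.0], [578.0, -197.0, 59.0], [585.0, -183.0, 63.0]]
0.19 [284.  52.] 23962 [[521.0, -286.0, 28.0], [584.0, -188.0, 32.0], [645.0, -75.0, 101.0]]
      [-54, -48, -42, -36, -30, -24, -18, -12, -6, 0, 6, 12, 18, 24, 30, 36, 42, 48, 54]
38 [-9, -9, -9, -9, -9, -9, -9, -9, -9, -9, -9, -9, -9, -9, -9, -9, -9, -9, -9]
44 [103, 84, 78, 79, 82, 82, 78, 81, 83, 80, 85, 89, 95, 102, 103, 103, 96, 103, -9]
50 [101, 75, 33, 33, 58, 74, 84, 79, 72, 44, 58, 78, 90, 92, 92, 92, 87, 100, -9]
56 [100, 73, 32, 32, 49, 60, 61, 62, 59, 50, 55, 61, 86, 92, 92, 91, 80, 96, -9]
62 [101, 74, 32, 32, 51, 61, 62, 62, 60, 51, 3
[... 244 characters left out ...]
, 32, 32, 32, 32, 32, 32, 82, -9]
86 [98, 68, 32, 32, 45, 45, 45, 46, 46, 32, 32, 32, 32, 32, 32, 32, 32, 83, -9]
92 [95, 69, 32, 32, 44, 46, 46, 46, 46, 33, 32, 32, 32, 32, 32, 32, 32, 81, -9]
98 [93, 65, 32, 32, 32, 46, 46, 46, 46, 32, 32, 32, 32, 32, 32, 32, 32, 76, -9]
104 [90, 65, 32, 32, 32, 33, 45, 45, 32, 32, 32, 32, 32, 32, 32, 32, 32, 77, -9]
110 [86, 60, 32, 32, 32, 32, 32, 32, 32, 32, 32, 32, 32, 32, 32, 32, 32, 77, 30]
116 [84, 55, 32, 32, 32, 32, 32, 32, 32, 32, 32, 32, 32, 32, 32, 32, 32, 71, -9]
122 [81, 69, 32, 33, 33, 32, 33, 32, 33, 33, 32, 32, 33, 32, 32, 32, 32, 77, 29]
128 [80, 81, 80, 81, 80, 80, 80, 81, 80, 80, 81, 80, 81, 81, 81, 81, 81, 81, -1]
[array([287.,  52.])]
```

Four distinct nuts lie inside the bin: one flat, two standing, and one propped against the back wall with its top at 92 mm, below the 105 mm rim. Now going above the handle.

>>> {"api": "send_rows", "payload": {"series": [{"jaw":0,"dx":4,"dy":0.1,"dz":0,"twist":0},{"jaw":0,"dx":8,"dy":0.1,"dz":0,"twist":0},{"jaw":0,"dx":12,"dy":0.1,"dz":0,"twist":0},{"jaw":0,"dx":16,"dy":0.2,"dz":0,"twist":0},{"jaw":0,"dx":20,"dy":0.2,"dz":0,"twist":0},{"jaw":0,"dx":20.1,"dy":0.2,"dz":0,"twist":0},{"jaw":0,"dx":20.1,"dy":0.2,"dz":0,"twist":0}], "squeeze": 40}}

```text
time_s: 20.27
tcp_pos: [520.8, -160.8, 428.4]
tool_rot: [-0.001, 0.159, 0.987, 0.0]
wrist_force: [0.9, 0.7, 0.4]
width: 85.5
grip_force: 0.0
```

```bash
cat > hd.py <<'E'
from w import *
p=pts((440,-260,140),(620,-70,160));print('handle',rect(p),np.median(p,0) if len(p) else '')
m=((w>(400,-300,100))&(w<(660,-40,118))).all(-1)
n,l,S,c=cv2.connectedComponentsWithStats(m.astype(np.uint8))
for i in range(1,n):
    if S[i,4]>500:print('jar',S[i],np.round(cv2.minEnclosingCircle(w[l==i][:,:2].astype(np.float32)),1).tolist() if 0 else [np.round(x,1) for x in cv2.minEnclosingCircle(w[l==i][:,:2].astype(np.float32))])
# pointer: z 5..12, outside disc
ax=np.array([523.5,-163]);rr=np.hypot(*(np.moveaxis(w[...,:2]-ax,-1,0)))
m=(w[...,2]>5)&(w[...,2]<12)&(rr>146)&(rr<190)&(w[...,0]<400)&(abs(w[...,1]+163)<60)
q=w[m];print('pointer',len(q),rect(q));
if len(q):
  for r in range(146,190,5):
    k=q[abs(rr[m]-r)<3]
    if len(k)>3:print(r,len(k),k[:,1].min().round(1),k[:,1].max().round(1),k[:,0].mean().round(1),k[:,1].mean().round(1))
E
python3 hd.py hd1
```

```text
tcp [ 520.8 -160.8  428.4] yaw 161.65 [-8.000e-04  1.595e-01  9.872e-01  2.000e-04] w 85.50505231628712 0.0 [0.9 0.7 0.4] [-0.42  0.12 -0.16  1.28  0.   -0.1 ] 20.2667
handle (array([ 521.1, -163.6]), array([15.4, 88.4]), 71.1, 1969) [ 517.70853549 -162.67295618  150.83149585]
jar [ 247   60   71   76 4231] [array([ 434.7, -134.4]), np.float64(31.0)]
jar [ 152  167   67   65 3413] [array([ 492.2, -251.2]), np.float64(31.4)]
jar [ 345  169   67   65 3386] [array([551.7, -77.5]), np.float64(31.4)]
pointer 753 (array([ 360.9, -142.4]), array([33.9, 36.8]), 82.5, 753)
146 89 -161.2 -127.9 377.5 -144.4
151 178 -161.2 -127.3 374.0 -144.4
156 173 -160.4 -126.7 369.0 -143.5
161 166 -159.7 -126.4 364.2 -142.5
166 129 -155.3 -129.3 359.1 -142.2
171 94 -151.1 -131.9 354.2 -141.4
176 54 -147.0 -134.7 349.4 -140.6
181 19 -143.2 -137.6 345.0 -140.3
```

```bash
python3 - <<'E'
from h import *
w=np.load('a.npz')['w'];ax=np.array([522.9,-167.9]);d=w[...,:2]-ax;rr=np.hypot(d[...,0],d[...,1]);z=w[...,2]
m=(z>4)&(z<13)&(rr>148)&(rr<186)&(w[...,0]<400)&(abs(w[...,1]+145)<40)
q=d[m];print(len(q));
for r in range(148,188,6):
    k=q[abs(rr[m]-r)<4]
    if len(k)>2:print(r,len(k),k.mean(0).round(1),k[:,1].min().round(),k[:,1].max().round(),np.degrees(np.arctan2(k[:,1].mean(),k[:,0].mean())).round(1))
# wrist-based
for p in [(377.5,-144.4),(369,-143.5),(359.1,-142.2),(349.4,-140.6),(345,-140.3)]:
    print(np.degrees(np.arctan2(p[1]+164.2,p[0]-522)).round(2))
E
```

```text
109
148 21 [-148.3   18.4] 4.0 35.0 172.9
154 39 [-152.3   20.2] 4.0 35.0 172.5
160 39 [-158.2   21. ] 4.0 35.0 172.4
166 25 [-163.7   22.9] 10.0 61.0 172.0
172 16 [-169.7   24.1] 15.0 40.0 171.9
178 5 [-174.7   22.9] 20.0 25.0 172.5
172.2
172.3
172.31
172.21
172.31
```

>>> {"api": "send_rows", "payload": {"series": [{"jaw":0,"dx":0,"dy":0,"dz":3,"twist":0},{"jaw":0,"dx":0,"dy":0,"dz":6,"twist":0},{"jaw":0,"dx":0,"dy":0,"dz":8.5,"twist":0},{"jaw":0,"dx":0,"dy":0,"dz":8.5,"twist":0},{"jaw":0,"dx":0,"dy":0,"dz":8.5,"twist":0}], "squeeze": 40}}

```text
time_s: 20.73
tcp_pos: [524.3, -162.9, 342.8]
tool_rot: [-0.001, 0.16, 0.987, 0.0]
wrist_force: [0.5, -0.2, 1.0]
width: 85.5
grip_force: 0.0
```

>>> {"api": "send_rows", "payload": {"series": [{"jaw":0,"dx":0.2,"dy":-0.2,"dz":2,"twist":0.009},{"jaw":0,"dx":0.2,"dy":-0.2,"dz":3.5,"twist":0.009},{"jaw":0,"dx":0.2,"dy":-0.2,"dz":4.2,"twist":0.009},{"jaw":0,"dx":0.2,"dy":-0.2,"dz":4.2,"twist":0.009},{"jaw":0.4,"dx":0.2,"dy":-0.2,"dz":4.2,"twist":0.009},{"jaw":0.7,"dx":0.2,"dy":-0.2,"dz":4.2,"twist":0.009},{"jaw":1,"dx":0.2,"dy":-0.2,"dz":4.2,"twist":0.009},{"jaw":1,"dx":0.2,"dy":-0.2,"dz":4.2,"twist":0.009},{"jaw":1,"dx":0.2,"dy":-0.2,"dz":4.2,"twist":0.009},{"jaw":1,"dx":0.2,"dy":-0.2,"dz":4.2,"twist":0.009},{"jaw":1,"dx":0.2,"dy":-0.2,"dz":4.2,"twist":0.009}], "squeeze": 50}}

```text
time_s: 21.65
tcp_pos: [521.2, -164.6, 302.4]
tool_rot: [0.0, 0.165, 0.986, -0.001]
wrist_force: [-1.6, -1.6, 3.5]
width: 14.9
grip_force: 51.0
```

>>> {"api": "send_rows", "payload": {"series": [{"jaw":1,"dx":0,"dy":0,"dz":0,"twist":0.02},{"jaw":1,"dx":0,"dy":0,"dz":0,"twist":0.06},{"jaw":1,"dx":0,"dy":0,"dz":0,"twist":0.12},{"jaw":1,"dx":0,"dy":0,"dz":0,"twist":0.19},{"jaw":1,"dx":0,"dy":0,"dz":0,"twist":0.26},{"jaw":1,"dx":0,"dy":0,"dz":0,"twist":0.34},{"jaw":1,"dx":0,"dy":0,"dz":0,"twist":0.42},{"jaw":1,"dx":0,"dy":0,"dz":0,"twist":0.5},{"jaw":1,"dx":0,"dy":0,"dz":0,"twist":0.58},{"jaw":1,"dx":0,"dy":0,"dz":0,"twist":0.66},{"jaw":1,"dx":0,"dy":0,"dz":0,"twist":0.74},{"jaw":1,"dx":0,"dy":0,"dz":0,"twist":0.82},{"jaw":1,"dx":0,"dy":0,"dz":0,"twist":0.9},{"jaw":1,"dx":0,"dy":0,"dz":0,"twist":0.98},{"jaw":1,"dx":0,"dy":0,"dz":0,"twist":1.06},{"jaw":1,"dx":0,"dy":0,"dz":0,"twist":1.14},{"jaw":1,"dx":0,"dy":0,"dz":0,"twist":1.22},{"jaw":1,"dx":0,"dy":0,"dz":0,"twist":1.3},{"jaw":1,"dx":0,"dy":0,"dz":0,"twist":1.38},{"jaw":1,"dx":0,"dy":0,"dz":0,"twist":1.46}], "squeeze": 50}}

```text
time_s: 23.32
tcp_pos: [522.3, -164.1, 302.4]
tool_rot: [0.001, 0.782, 0.624, 0.002]
wrist_force: [3.5, 0.3, 1.1]
width: 15.2
grip_force: 50.8
```

>>> {"api": "send_rows", "payload": {"series": [{"jaw":1,"dx":0,"dy":0,"dz":0,"twist":0.08},{"jaw":1,"dx":0,"dy":0,"dz":0,"twist":0.16},{"jaw":1,"dx":0,"dy":0,"dz":0,"twist":0.24},{"jaw":1,"dx":0,"dy":0,"dz":0,"twist":0.32},{"jaw":1,"dx":0,"dy":0,"dz":0,"twist":0.4},{"jaw":1,"dx":0,"dy":0,"dz":0,"twist":0.49},{"jaw":1,"dx":0,"dy":0,"dz":0,"twist":0.58},{"jaw":1,"dx":0,"dy":0,"dz":0,"twist":0.67},{"jaw":1,"dx":0,"dy":0,"dz":0,"twist":0.76},{"jaw":1,"dx":0,"dy":0,"dz":0,"twist":0.85},{"jaw":1,"dx":0,"dy":0,"dz":0,"twist":0.94},{"jaw":1,"dx":0,"dy":0,"dz":0,"twist":1.03},{"jaw":1,"dx":0,"dy":0,"dz":0,"twist":1.12},{"jaw":1,"dx":0,"dy":0,"dz":0,"twist":1.21},{"jaw":1,"dx":0,"dy":0,"dz":0,"twist":1.29},{"jaw":1,"dx":0,"dy":0,"dz":0,"twist":1.36},{"jaw":1,"dx":0,"dy":0,"dz":0,"twist":1.42},{"jaw":1,"dx":0,"dy":0,"dz":0,"twist":1.46},{"jaw":1,"dx":0,"dy":0,"dz":0,"twist":1.486},{"jaw":1,"dx":0,"dy":0,"dz":0,"twist":1.486}], "squeeze": 50}}

```text
time_s: 24.98
tcp_pos: [523.1, -165.2, 302.4]
tool_rot: [0.001, 0.998, -0.069, 0.003]
wrist_force: [5.6, -4.5, -1.6]
width: 14.9
grip_force: 50.3
```

>>> {"api": "send_rows", "payload": {"series": [{"jaw":1,"dx":0,"dy":0,"dz":0,"twist":0},{"jaw":1,"dx":0,"dy":0,"dz":0,"twist":0},{"jaw":1,"dx":0,"dy":0,"dz":0,"twist":0}], "squeeze": 50}}

```text
time_s: 25.23
tcp_pos: [523.1, -165.2, 302.4]
tool_rot: [0.001, 0.998, -0.068, 0.003]
wrist_force: [6.4, -3.3, -1.7]
width: 14.8
grip_force: 50.3
```

```bash
cat > f.py <<'E'
from w import *
p=pts((440,-300,100),(640,-30,118));print(len(p))
m=((w>(400,-300,100))&(w<(660,-40,118))).all(-1)
n,l,S,c=cv2.connectedComponentsWithStats(m.astype(np.uint8))
for i in range(1,n):
    if S[i,4]>300:print('wrist comp',S[i],[np.round(x,1) for x in cv2.minEnclosingCircle(w[l==i][:,:2].astype(np.float32))])
a=snapshot('top');W=cloud(a)
m=((W>(380,-300,100))&(W<(680,-40,116))).all(-1)
n,l,S,c=cv2.connectedComponentsWithStats(m.astype(np.uint8))
for i in range(1,n):
    if S[i,4]>150:
        k=W[l==i];ce=cv2.minEnclosingCircle(k[:,:2].astype(np.float32));print('top comp',S[i],[np.round(x,1) for x in ce],np.degrees(np.arctan2(ce[0][1]+167.9,ce[0][0]-522.9)).round(1))
b=snapshot('side')
cv2.imwrite('pics/fin.png',np.hstack([cv2.resize(a['img'][150:340,160:410],(400,304)),cv2.resize(b['img'][170:350,180:420],(400,304))]))
m=((W>(385,-230,75))&(W<(480,-90,112))).all(-1);
d=W[...,:2]-np.array([522.9,-167.9]);an=np.radians(172.3);u=d@np.array([np.cos(an),np.sin(an)]);v=d@np.array([-np.sin(an),np.cos(an)]);z=W[...,2]
vs=range(-60,61,6);print(list(vs))
for U in range(44,146,6): print(U,[int(np.median(np.append(z[(abs(u-U)<3.5)&(abs(v-V)<3.5)],[-9]))) for V in vs])
E
python3 f.py f1
```

```text
tcp [ 523.1 -165.2  302.4] yaw -7.81 [ 9.000e-04  9.977e-01 -6.810e-02  3.000e-03] w 14.795340183025754 50.31601130962372 [ 6.4 -3.3 -1.7] [-0.42  0.22 -0.33  1.02  0.    2.85] 25.2333
33010
wrist comp [  221     2   129   140 14074] [array([ 612.9, -176.5]), np.float64(31.1)]
wrist comp [  65  196  117  107 9655] [array([533.9, -72.8]), np.float64(32.1)]
wrist comp [ 390  196  117  106 9603] [array([ 508.9, -254.9]), np.float64(31.7)]
top comp [315 194  26  26 435] [array([ 614.5, -180.8]), np.float64(31.2)] -8.0
top comp [271 227  27  27 541] [array([535.5, -77.2]), np.float64(30.9)] 82.1
[-60, -54, -48, -42, -36, -30, -24, -18, -12, -6, 0, 6, 12, 18, 24, 30, 36, 42, 48, 54, 60]
44 [541, 574, 584, 589, 591, 592, 592, 591, 590, 589, 587, 583, 580, 582, 582, 581, -9, -9, -9, -9, -9]
50 [556, 584, 593, 596, 596, 596, 596, 595, 594, 593, 591, 588, 582, 581, 582, 582, -9, -9, -9, -9, -9]
56 [572, 594, 599, 600, 601, 600, 599, 599, 597, 596, 595, 592, 586, 580, 580, 285, -9, -9, -9, -9, -9]
62 [595, 602, 604, 605, 605, 604, 603, 603, 601, 600, 598, 595, 590, 578, 578, -9, -9, -9, -9, -9,
[... 632 characters left out ...]
 632, 631, 630, 629, 628, 627, 626, 624, 622, 619, 614, 604, -9, -9, -9, -9, -9, -9, -9]
110 [637, 636, 635, 635, 634, 633, 631, 630, 630, 628, 625, 622, 617, -9, -9, -9, -9, -9, -9, -9, -9]
116 [641, 640, 639, 638, 637, 636, 635, 634, 633, 631, 629, 625, 618, -9, -9, -9, -9, -9, -9, -9, -9]
122 [644, 643, 642, 641, 640, 639, 639, 637, 636, 634, 632, 628, 622, -9, -9, -9, -9, -9, -9, -9, -9]
128 [648, 647, 646, 645, 644, 643, 642, 641, 640, 638, 635, 630, 625, -9, -9, -9, -9, -9, -9, -9, -9]
134 [651, 650, 649, 648, 647, 646, 645, 644, 643, 641, 638, 633, 626, -9, -9, -9, -9, -9, -9, -9, -9]
140 [654, 653, 652, 652, 650, 650, 648, 647, 646, 644, 641, 636, 310, -9, -9, -9, -9, -9, -9, -9, -9]
```

View pics/fin.png

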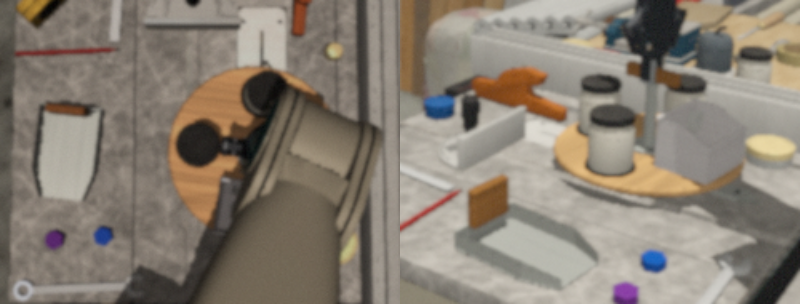

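The final view shows the empty tray flat at (68,150) and the fingers on the handle. The bin faces front at about 172.2°, with the pointer at 172.3°. The purple, blue and other things are where they were. Handing in.

```bash
python3 -c "
from h import *
print(workorder.hand_in())"
```

```text
the job is handed in; nothing more can be done
None
```

I tipped the four nuts into the bin, set the empty tray back flat on the table, and turned the bin to within about 0.1° of the pointer; the fingers still hold the carousel there. The nuts were last seen just before the turn, one propped upright against the back wall below the rim, and I could not look inside the bin afterwards.

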